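# Fit the screw-in feet and glides to a cabinet runner

### The arm

A 6-joint arm with a two-finger parallel gripper is mounted at the origin on the work surface. World frame = base frame: x ahead of the robot, y to its left, z up, the work surface at z = 0. Lengths are in mm, angles in rad, forces in N, time in s.
With the tool pointing down it reaches from about 275 to 750 mm from the base axis. Payload 10.2 kg.
Tool frame: the origin (TCP) lies midway between the tips of the shut fingers; the grasp point (between the pads) lies 19 mm behind it; z points along the fingers, y is the line along which they close (so a half turn about z gives the same grasp; the last joint's range is limited). The gripper opens to 85 mm and grips with 20 to 120 N. Pads are 22 mm wide; open, the fingers measure 114 mm over their backs; the gripper's body (76 mm by 85 mm) begins 54 mm behind the grasp point. The pads swing forward as they close: fully open they stand 13 mm farther back than shut.
Start: joints at [-0.223, 0.313, 1.498, -0, 1.331, -0.223], TCP at [525.006, -0.013, 231.294] pointing down, gripper open.
Joint ranges: [-2.94, 2.94], [-0.97, 2.17], [0.19, 2.56], [-1.23, 4.37], [0.02, 3.11], [-2.88, 2.88]. Speed limits (rad/s): [2.39, 2.39, 3.01, 3.14, 3.14, 3.14].

### API

Orientations are given as a unit quaternion [w, x, y, z].
In Python, from rig import sense, capture, finish_job, find_in, place_of gives the robot as it stands. The module is installed in compiled form; this text tells all that it offers.
- The arm moves only by the shell command python3 -m jog 'ROWS' [FORCE]. ROWS is JSON, a list of rows, each an object of numbers: "tx", "ty", "tz": the shift along the tool's x, y, z in mm; "ax", "ay", "az": the turn, a rotation vector about the tool's x, y, z in rad; "jaw": the closure, from -1 (fully open) to 1 (shut), so that 0 is half open. In form: [{"tx": .., "ty": .., "tz": .., "ax": .., "ay": .., "az": .., "jaw": ..}, ...]. A call has 1 to 5 rows; each row shifts and turns the commanded pose from where the row before left it, along the tool's axes as they then stand; what a row does not reach is not made up. A row lasts 1/8 s, in which the tool goes at most 62.5 mm and 10.7 degrees, less where a joint would pass 70% of its speed; a pose out of reach is approached as far as the arm can. A call with a gripper value outside its range is refused whole. The fingers move at their own pace and stop on an object; FORCE is the grip in N (left out, the last holds). Time passes only in rows, so rows that do not move let the fingers close. It gives the time, the measured TCP pose, the force, the opening and the grip force at its end, in the units of the state.
- sense(): the state, without advancing time (a new reading comes with each control period).
- capture(name): name is "scene" or "side" or "wrist"; returns a dict with "color" (480x640x3 uint8, red, green, blue), "depth" (480x640 float32, mm along the optical axis (not along the pixel's ray), 0 where there is no reading), "fx", "fy", "cx", "cy" (pixels), "camera_from_world" (4x4, takes a point from world to camera coordinates); the wrist camera has in their place "mount" (4x4, takes a point from camera to tool coordinates, whose origin is the TCP and whose axes are the flange's). Camera axes: x right, y up, looking along -z (the intrinsics and any distortion apply to the point x, -y, -z); pixel columns grow to the right and rows downward; lengths in mm; the calibration is good to about 2 mm. A picture is of the moment at which its call begins: read the wrist's pose just before it.
- finish_job(): hands the job in; it is judged then, once.
Trained networks look in the newest picture that a camera, given by its name, has taken for a name from the list of things; names that differ only in an ending like _2 or _b are one class to them, and where a whole thing is asked for, a point or a joint stands for the part that bears it (a point fixed in the world has none). Each returns a list of dicts, best first, with "conf" (0 to 1); they miss things now and then, are a little off and sometimes report something else, mostly with a low value. They report only what shows in the picture. A call takes as long as a camera call.
- find_in(query, camera): "centre" ([column, row] in pixels, amid what is visible of it).
- place_of(query, camera): "centre" ([column, row] in pixels: a listed point, or the origin of a listed thing).
The state is a dict: "time_s": time; "joints": joint angles; "dq": joint speeds; "tau": joint torques, N m; "eef_pos": TCP position; "ee_rot": TCP orientation; "force": force on the tool from outside, world axes, zero at the start; "wrist_torque": the same for the moment, N m; "grip_width": opening from 0.0 (shut) to 1.0 (fully open); "grip_force": force on a finger pad.
Only numpy, scipy, OpenCV 4.12 (cv2) and the standard library are available. Lean on these libraries where they do the work, as an engineer would, in place of code of your own. Each camera call takes 0.05 s, during which the arm holds its last target. There are 200 camera calls.

### The job

Fit every foot waiting on the drying board to the upturned white runner, each in a pilot hole of its own: stand its wood screw in the hole, press firmly down while turning clockwise so that the screw cuts its thread, and drive it until the foot's shoulder sits square on the runner. Press one black glide flush into the recess in the sole of every foot you fit; a glide left over can stay where it is. Leave the other things on the bench where they are.

Things in the scene. Friction and masses are not known exactly. Their poses are not given: they have to be found in the camera images.
- runner: Cabinet base runner, white wood, 340 mm long (own y), 80 wide, 36 thick, fixed upside down between two plywood battens (120 x 22 x 18 mm) across its ends. Origin: centre of its underside, on the bench; z up. Three pilot holes in its top, each 9.2 mm wide: a screw drops in until the foot's shoulder is 3.5 to 4 mm short of the top; driven home and let go, the shoulder rests within about 1 mm of it.
- pilot1 (a point): Mouth of pilot hole 1, in the runner's top at its y = -110 mm. Below the free depth a screw goes down only while turned clockwise (from above) and pressed at once with 12 N or more (12 to 25 is right): 6 mm a turn, so 210 to 240 degrees in all, in several grips if need be; it stays put when let go. Unpressed it spins idly; unturned it will not sink; anticlockwise under pressure it backs out.
- pilot2 (a point): Mouth of pilot hole 2, in the runner's top at its y = 0 mm. Below the free depth a screw goes down only while turned clockwise (from above) and pressed at once with 12 N or more (12 to 25 is right): 6 mm a turn, so 210 to 240 degrees in all, in several grips if need be; it stays put when let go. Unpressed it spins idly; unturned it will not sink; anticlockwise under pressure it backs out.
- pilot3 (a point): Mouth of pilot hole 3, in the runner's top at its y = 110 mm. Below the free depth a screw goes down only while turned clockwise (from above) and pressed at once with 12 N or more (12 to 25 is right): 6 mm a turn, so 210 to 240 degrees in all, in several grips if need be; it stays put when let go. Unpressed it spins idly; unturned it will not sink; anticlockwise under pressure it backs out.
- drying_board: Plywood drying board, 280 x 90 x 32 mm, fixed on the bench, four oversize holes (13 mm) in a row along its own x at -105, -35, +35, +105 mm. Origin at the centre of its underside. The feet hang in it, screw down, shoulder resting on its top (z = 32 mm).
- foot1: Turned beech foot, 44 mm tall, 70 g, all alike; two or three are present. Origin: centre of its mounting face (shoulder), z towards the sole. Shoulder 48 mm across up to z = 6 mm, from z = 9 to 44 mm a straight cylinder 40 mm across to grip. Its wood screw, 8 mm across, tapered tip, reaches 26 mm below the origin. The sole (on top here) has a recess 32 mm across, 8 mm deep, for a glide.
- foot2: Turned beech foot, 44 mm tall, 70 g, all alike; two or three are present. Origin: centre of its mounting face (shoulder), z towards the sole. Shoulder 48 mm across up to z = 6 mm, from z = 9 to 44 mm a straight cylinder 40 mm across to grip. Its wood screw, 8 mm across, tapered tip, reaches 26 mm below the origin. The sole (on top here) has a recess 32 mm across, 8 mm deep, for a glide.
- foot3: Turned beech foot, 44 mm tall, 70 g, all alike; two or three are present. Origin: centre of its mounting face (shoulder), z towards the sole. Shoulder 48 mm across up to z = 6 mm, from z = 9 to 44 mm a straight cylinder 40 mm across to grip. Its wood screw, 8 mm across, tapered tip, reaches 26 mm below the origin. The sole (on top here) has a recess 32 mm across, 8 mm deep, for a glide.
- foot1_seat (a point): The middle of the recess in foot 1's sole, on its axis at z = 40 mm: where the middle of a glide lies when it is flush.
- foot2_seat (a point): The middle of the recess in foot 2's sole, on its axis at z = 40 mm: where the middle of a glide lies when it is flush.
- foot3_seat (a point): The middle of the recess in foot 3's sole, on its axis at z = 40 mm: where the middle of a glide lies when it is flush.
- glide1: Black nylon glide 1, a plain disc 30 mm across, 8 mm thick, edges chamfered 1.5 mm, 14 g, lying flat on the bench; alike on both faces, and all glides are alike. Origin at the centre of its underside, z through its thickness.
- glide2: Black nylon glide 2, a plain disc 30 mm across, 8 mm thick, edges chamfered 1.5 mm, 14 g, lying flat on the bench; alike on both faces, and all glides are alike. Origin at the centre of its underside, z through its thickness.
- glide3: Black nylon glide 3, a plain disc 30 mm across, 8 mm thick, edges chamfered 1.5 mm, 14 g, lying flat on the bench; alike on both faces, and all glides are alike. Origin at the centre of its underside, z through its thickness.
- glide1_mid (a point): The middle of glide 1.
- glide2_mid (a point): The middle of glide 2.
- glide3_mid (a point): The middle of glide 3.
- sanding_block: Grey sanding block 100 x 66 x 28 mm, bystander. Origin at the centre of its underside.
- utility_knife: Yellow utility knife 165 mm long, bystander. Origin under the middle of its handle.
- filler_tub: White tub of filler, 68 mm wide, 75 mm tall, bystander. Origin at the centre of its underside.
- paint_can: Metal paint can, 100 mm wide, 120 mm tall, bystander. Origin at the centre of its underside.
- tumbler: Dark blue open tumbler, 80 mm wide, 160 mm tall, bystander. Origin at the centre of its underside.

How it is judged:
By the outcome, as a careful person would: the job done as asked, in the order asked, and still so for the second after the job is handed in, with the robot touching nothing.
Of foot1, foot2, foot3 only 2 to 3 are there at a start; the rules pass over those that are not, and their reading is None.
At some moment in a run one of glide1, glide2, glide3 may be knocked a few centimetres aside while the robot is not near it.
It also fails if it takes over 210 s, if anything falls off the work surface, if the arm or the gripper's body presses on something with over 40 N, if the wrist force passes 120 N, or if a joint passes its speed limit or range.

## Working session

There is one attempt and no reset: what is moved stays moved. The work goes in short steps, Python scripts to look and compute and a shell command to move; the robot and the scene stay as the last step left them, time stands still between calls to the robot, and variables do not carry over. Pictures are saved under pics/ and viewed, at most 14 in all, crops included, and the job is handed in when it is done.

```bash
mkdir -p pics; cat > h.py <<'E'
import numpy as np, cv2
from rig import sense, capture, finish_job, find_in, place_of
from scipy.spatial.transform import Rotation as R
def T_world_cam(c, s=None):
    if "camera_from_world" in c: return np.linalg.inv(np.array(c["camera_from_world"]))
    T=np.eye(4); q=s["ee_rot"]; T[:3,:3]=R.from_quat([q[1],q[2],q[3],q[0]]).as_matrix(); T[:3,3]=s["eef_pos"]
    return T@np.array(c["mount"])
def ray(c,T,px):
    u,v=px; d=np.array([(u-c["cx"])/c["fx"],-(v-c["cy"])/c["fy"],-1.]); return T[:3,3],T[:3,:3]@d
def at_z(c,T,px,z):
    o,d=ray(c,T,px); return o+d*(z-o[2])/d[2]
def at_depth(c,T,px):
    u,v=int(round(px[0])),int(round(px[1])); p=c["depth"][max(0,v-2):v+3,max(0,u-2):u+3]; p=p[p>0]
    if len(p)==0: return None
    o,d=ray(c,T,px); return o+d*np.median(p)
def save(c,n,crop=None):
    im=c["color"][:,:,::-1]
    cv2.imwrite("pics/"+n+".png",im)
E
cat > look.py <<'E'
from h import *
import sys
np.set_printoptions(precision=1,suppress=True)
print({k:np.round(v,3).tolist() for k,v in sense().items()})
for cam in ["scene","side"]:
    s=sense(); c=capture(cam); T=T_world_cam(c,s); save(c,cam+"0")
    print(cam,[k for k in c], T[:3,3])
    for q,z in [("pilot1",36),("foot1",32),("foot1_seat",72),("glide1_mid",4),("runner",0),("drying_board",0)]:
        for r in place_of(q,cam): 
            print(q,np.round(r["conf"],2),np.round(r["centre"],1),at_z(c,T,r["centre"],z),at_depth(c,T,r["centre"]))
E
python3 look.py
```

```text
{'time_s': 0.0, 'joints': [-0.223, 0.313, 1.498, -0.0, 1.331, -0.223], 'dq': [-0.0, -0.001, -0.0, -0.001, -0.001, 0.002], 'tau': [-0.001, -41.226, -25.974, -0.0, 0.004, -0.0], 'eef_pos': [524.736, 0.043, 230.723], 'ee_rot': [-0.001, 0.707, 0.707, -0.0], 'force': [0.129, 0.187, 0.732], 'wrist_torque': [-0.055, -0.002, -0.014], 'grip_force': 0.0, 'grip_width': 1.0}
scene ['color', 'depth', 'fx', 'fy', 'cx', 'cy', 'camera_from_world'] [1131.9  536.4 1106.5]
pilot1 0.95 [291.  208.6] [ 582.7 -207.8   36. ] [ 580.9 -210.2   32.6]
pilot1 0.72 [344.8 274.7] [617.4  16.6  36. ] [617.   16.2  35.2]
pilot1 0.55 [314.4 239. ] [ 601.7 -101.8   36. ] [ 600.6 -103.1   33.8]
foot1 0.78 [425.7 345.7] [612.7 248.7  32. ] [633.6 260.3  75.3]
foot1 0.73 [420.1 273.5] [491.5 122.4  32. ] [476.1 112.4   6.2]
foot1 0.7 [477.7 315. ] [480.2 272.8  32. ] [498.2 280.1  61.7]
foot1_seat 0.44 [238.9 159.9] [ 594.9 -390.7   72. ] [ 584.5 -408.7   51.9]
glide1_mid 0.55 [372.7 226.5] [458.  -55.9   4. ] [459.6 -54.5   6.6]
runner 0.64 [420.9 272.3] [468.6 109.1   0. ] [473.1 111.9   7.4]
runner 0.62 [317.8 251.4]
[... 192 characters left out ...]
1024.5  1192.1]
pilot1 0.73 [317.9 285.3] [ 586.9 -201.    36. ] [ 586.9 -200.8   35.7]
pilot1 0.72 [321.3 251.9] [602.4 -95.2  36. ] [602.5 -93.5  34. ]
foot1 0.52 [317. 161.] [613.1 260.5  32. ] [611.6 230.7  58.9]
foot1 0.46 [270.2 164.9] [471.8 253.7  32. ] [472.  249.3  36. ]
glide1_mid 0.44 [315.6 161.3] [610.3 290.5   4. ] [607.5 231.9  56.9]
glide1_mid 0.38 [267.5 248.6] [459.9 -47.7   4. ] [460.2 -51.3   8.4]
runner 0.82 [322.9 261.3] [606.2 -98.5   0. ] [ 604.4 -126.5   36.1]
runner 0.35 [269.8 151.9] [468.9 349.5   0. ] [489.7 -14.9 316.2]
drying_board 0.57 [281.  172.1] [502.3 254.2   0. ] [503.4 223.1  28.9]
drying_board 0.32 [318.8 154. ] [622.5 328.    0. ] [618.3 251.1  67.7]
```

View pics/scene0.png

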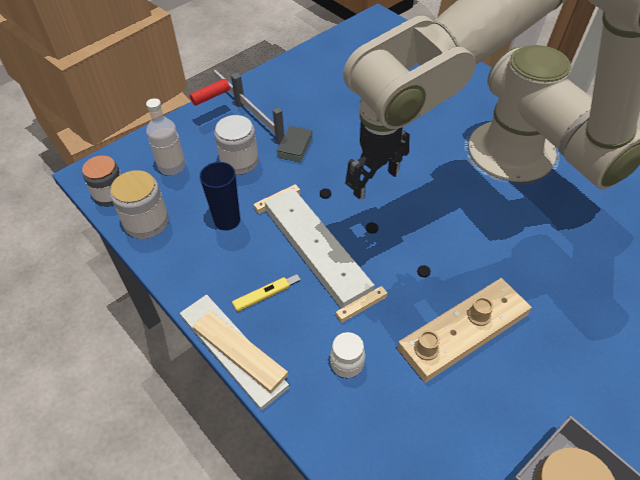

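View pics/side0.png

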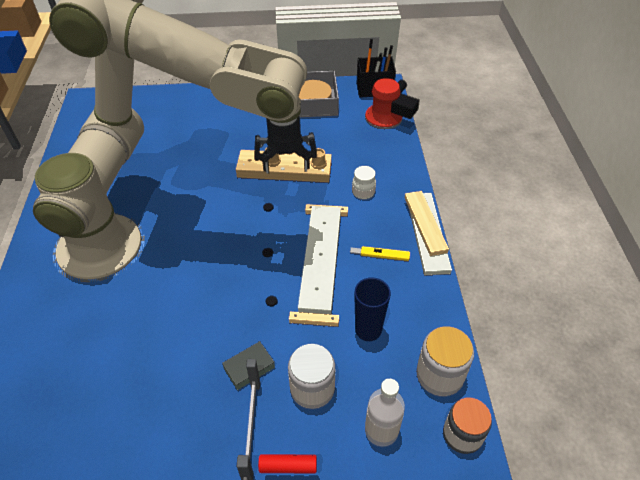

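The scene view shows two feet on the board at (428,344) and (481,310), glides at (325,193), (372,227) and (424,271), and pilot holes at (291,210), (316,240) and (344,275). The side view agrees: glides at (268,207), (267,252) and (271,300), with the gripper covering part of the board. Next I'll look from near with the wrist camera.

```bash
cat > w.py <<'E'
from h import *
import sys
np.set_printoptions(precision=1,suppress=True)
n=sys.argv[1]; qs=[a.split(":") for a in sys.argv[2:]]
s=sense(); c=capture("wrist"); T=T_world_cam(c,s); save(c,n)
print(n,"t",s["time_s"],"tcp",np.array(s["eef_pos"]),"q",np.round(s["ee_rot"],3),"j",np.round(s["joints"],2),"F",np.array(s["force"]),"cam",T[:3,3], "look",T[:3,2])
for q,z in qs:
    for r in place_of(q,"wrist"):
        if r["conf"]>.3:
            p=at_depth(c,T,r["centre"]); print(q,np.round(r["conf"],2),np.round(r["centre"],1),at_z(c,T,r["centre"],float(z)),p)
E
python3 w.py w0 pilot1:36 glide1_mid:4
python3 -m jog '[{"tx":58,"tz":-15},{"tx":58,"tz":-15},{"tx":58,"tz":-15},{"tx":46,"tz":-5},{}]'
python3 w.py w1 foot1:32 foot1_seat:72 glide1_mid:4
```

```text
w0 t 0.7 tcp [525.   -0.  231.3] q [-0.   0.7  0.7  0. ] j [-0.2  0.3  1.5  0.   1.3 -0.2] F [0.2 0.7 0.5] cam [524.4  69.8 373.8] look [-0.   0.3  1. ]
pilot1 0.84 [421.6 199.3] [614.3  10.8  36. ] [619.8   7.1  15.1]
pilot1 0.83 [378.4 402.4] [ 583.6 -210.2   36. ] [ 584.3 -213.5   32. ]
pilot1 0.73 [397.1 309.2] [597.8 -99.7  36. ] [ 600.1 -105.    25.4]
glide1_mid 0.9 [264.9 259.4] [463.2 -58.1   4. ] [463.9 -56.7   8.3]
glide1_mid 0.63 [257.2  87.2] [463.6 109.7   4. ] [464.3 109.3   8.2]
w1 t 0.85 tcp [525.   -0.  231.3] q [-0.   0.7  0.7 -0. ] j [-0.2  0.3  1.5 -0.   1.3 -0.2] F [ 0.2 -0.1 -1. ] cam [524.4  69.8 373.8] look [-0.   0.3  1. ]
glide1_mid 0.85 [264.4 257.9] [462.7 -56.5   4. ] [463.3 -55.2   7.7]schema error: expected keys tx, ty, tz, ax, ay, az, jaw
```

View pics/w1.png

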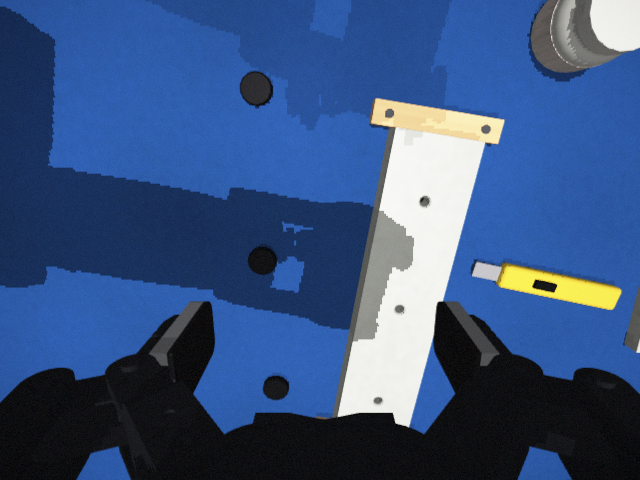

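Wrist picture: pilots at (424,201), (399,309) and (377,401), glides at (256,88), (262,260) and (276,387). Every row needs all the keys, so I'll send the move again.

```bash
python3 -m jog '[{"tx":50,"ty":10,"tz":-10,"ax":0,"ay":0,"az":0,"jaw":-1},{"tx":50,"ty":10,"tz":-10,"ax":0,"ay":0,"az":0,"jaw":-1},{"tx":50,"ty":0,"tz":-10,"ax":0,"ay":0,"az":0,"jaw":-1},{"tx":0,"ty":0,"tz":0,"ax":0,"ay":0,"az":0,"jaw":-1},{"tx":0,"ty":0,"tz":0,"ax":0,"ay":0,"az":0,"jaw":-1}]'
python3 w.py w2 foot1:32 foot1_seat:72 glide1_mid:4 pilot1:36
python3 -m jog '[{"tx":45,"ty":0,"tz":0,"ax":0,"ay":0,"az":0,"jaw":-1},{"tx":0,"ty":0,"tz":0,"ax":0,"ay":0,"az":0,"jaw":-1},{"tx":0,"ty":0,"tz":0,"ax":0,"ay":0,"az":0,"jaw":-1}]'
python3 w.py w3 foot1:32 foot1_seat:72
```

```text
time_s: 1.68
eef_pos: [544.9, 149.7, 261.0]
ee_rot: [-0.0, 0.707, 0.707, -0.0]
force: [-0.4, 0.3, 0.1]
grip_width: 1.003
grip_force: 0.0
w2 t 1.675 tcp [544.9 149.7 261. ] q [-0.   0.7  0.7 -0. ] j [ 0.1  0.4  1.3 -0.   1.4  0.1] F [-0.4  0.3  0.1] cam [544.4 219.5 403.5] look [-0.   0.3  1. ]
foot1 0.67 [403.6  95.3] [619.2 252.4  32. ] [611.9 249.2  67.9]
glide1_mid 0.83 [256.5 364.9] [461.6 -56.5   4. ] [462.3 -54.1   7.4]
pilot1 0.66 [371.2 410.2] [600.6 -96.2  36. ] [ 601.7 -102.6   28.5]
pilot1 0.6 [386.8 329.3] [614.1  10.7  36. ] [615.9   5.   26. ]
time_s: 2.3
eef_pos: [545.1, 194.3, 261.2]
ee_rot: [0.0, 0.707, 0.707, -0.0]
force: [0.1, 0.4, 0.5]
grip_width: 1.001
grip_force: 0.0
w3 t 2.3 tcp [545.1 194.3 261.2] q [ 0.   0.7  0.7 -0. ] j [ 0.1  0.4  1.3 -0.   1.4  0.1] F [0.1 0.4 0.5] cam [544.5 264.2 403.7] look [-0.   0.3  1. ]
foot1 0.81 [400.4 142.9] [618.9 254.   32. ] [611.7 255.   68.1]
foot1 0.8 [253.5 123.7] [478.2 271.9  32. ] [484.6 271.2  67.9]
```

View pics/w2.png

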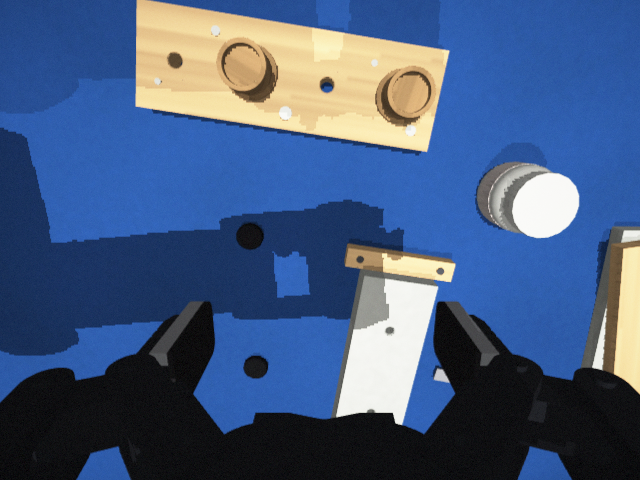

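The board and both foot soles show at (243,64) and (409,92), with a free hole between them. Next I'll fit the sole rims from the depth cloud.

```bash
cat > rim.py <<'E'
from h import *
import sys
np.set_printoptions(precision=1,suppress=True)
def cloud(c,T):
    v,u=np.mgrid[0:480,0:640]; d=c["depth"]
    P=np.stack([(u-c["cx"])/c["fx"]*d,-(v-c["cy"])/c["fy"]*d,-d],-1)
    W=P@T[:3,:3].T+T[:3,3]; W[d==0]=np.nan; return W
def rim(W,x,y,zlo,zhi,r=32):
    m=(np.hypot(W[...,0]-x,W[...,1]-y)<r)&(W[...,2]>zlo)&(W[...,2]<zhi); p=W[m]
    if len(p)<8: return None
    (cx,cy),rr=cv2.minEnclosingCircle(p[:,:2].astype(np.float32))
    A=np.c_[2*p[:,:2],np.ones(len(p))]
    return np.array([cx,cy,rr,np.median(p[:,2]),p[:,0].mean(),p[:,1].mean(),len(p)])
if __name__=="__main__":
    cam=sys.argv[1]; s=sense(); c=capture(cam); W=cloud(c,T_world_cam(c,s))
    print("tcp",s["eef_pos"],"t",s["time_s"],"F",np.array(s["force"]))
    for a in sys.argv[2:]:
        x,y,lo,hi=map(float,a.split(",")); print(a,rim(W,x,y,lo,hi))
E
python3 rim.py wrist 612,252,72,82 482,271,72,82; python3 rim.py scene 612,252,72,82 482,271,72,82; python3 rim.py side 463,-57,4.5,12 463,110,4.5,12 465,-160,4.5,12
```

```text
tcp [545.2 194.1 261.3] t 2.45 F [-0.2 -0.8  0.1]
612,252,72,82 [616.4 250.7  20.2  75.9 616.5 251.1 695. ]
482,271,72,82 [478.  271.9  20.1  75.7 478.1 272.1 721. ]
tcp [545.1 194.2 261.3] t 2.5 F [-0.2  0.1  0. ]
612,252,72,82 [618.6 254.1  21.2  75.4 618.4 254.9 138. ]
482,271,72,82 [480.1 275.9  21.4  75.  480.6 276.  121. ]
tcp [545.1 194.3 261.4] t 2.55 F [-0.1 -0.1  0.9]
463,-57,4.5,12 [457.3 -56.4  28.1   7.4 460.5 -60.1  75. ]
463,110,4.5,12 [461.1 110.9  31.3   7.2 463.  106.6  67. ]
465,-160,4.5,12 [ 465.9 -162.8   29.4    4.9  464.5 -157.1   19. ]
```

```bash
python3 -m jog '[{"tx":28,"ty":36,"tz":10,"ax":0,"ay":0,"az":0,"jaw":-1},{"tx":28.8,"ty":35.4,"tz":20,"ax":0,"ay":0,"az":0,"jaw":-1},{"tx":0,"ty":0,"tz":50,"ax":0,"ay":0,"az":0,"jaw":-1},{"tx":0,"ty":0,"tz":50,"ax":0,"ay":0,"az":0,"jaw":-1},{"tx":0,"ty":0,"tz":0,"ax":0,"ay":0,"az":0,"jaw":-1}]' 80
python3 -m jog '[{"tx":0,"ty":0,"tz":0,"ax":0,"ay":0,"az":0,"jaw":-1}]'
```

```text
time_s: 3.22
eef_pos: [614.8, 251.2, 127.8]
ee_rot: [-0.002, 0.707, 0.707, -0.003]
force: [0.3, 0.8, 0.7]
grip_width: 0.997
grip_force: 0.0
time_s: 3.35
eef_pos: [617.4, 251.8, 133.9]
ee_rot: [0.001, 0.707, 0.707, 0.001]
force: [0.0, -0.2, 0.8]
grip_width: 0.998
grip_force: 0.0
```

```bash
python3 -m jog '[{"tx":-0.6,"ty":-0.7,"tz":40,"ax":0,"ay":0,"az":0,"jaw":-1},{"tx":0,"ty":0,"tz":40,"ax":0,"ay":0,"az":0,"jaw":-1},{"tx":0,"ty":0,"tz":13,"ax":0,"ay":0,"az":0,"jaw":-1},{"tx":0,"ty":0,"tz":0,"ax":0,"ay":0,"az":0,"jaw":-1},{"tx":0,"ty":0,"tz":0,"ax":0,"ay":0,"az":0,"jaw":-1}]'
python3 -m jog '[{"tx":0,"ty":0,"tz":0,"ax":0,"ay":0,"az":0,"jaw":1},{"tx":0,"ty":0,"tz":0,"ax":0,"ay":0,"az":0,"jaw":1},{"tx":0,"ty":0,"tz":0,"ax":0,"ay":0,"az":0,"jaw":1},{"tx":0,"ty":0,"tz":0,"ax":0,"ay":0,"az":0,"jaw":1},{"tx":0,"ty":0,"tz":0,"ax":0,"ay":0,"az":0,"jaw":1}]'
```

```text
time_s: 3.98
eef_pos: [617.0, 251.5, 40.8]
ee_rot: [0.001, 0.707, 0.707, 0.002]
force: [-0.3, 0.9, 0.1]
grip_width: 1.0
grip_force: 0.0
time_s: 4.6
eef_pos: [616.0, 251.3, 39.1]
ee_rot: [0.0, 0.707, 0.707, 0.0]
force: [-0.7, 0.4, 5.9]
grip_width: 0.452
grip_force: 80.4
```

```bash
python3 -m jog '[{"tx":0,"ty":0,"tz":-20,"ax":0,"ay":0,"az":0,"jaw":1},{"tx":0,"ty":0,"tz":-50,"ax":0,"ay":0,"az":0,"jaw":1},{"tx":0,"ty":0,"tz":-50,"ax":0,"ay":0,"az":0,"jaw":1},{"tx":-50,"ty":0,"tz":-20,"ax":0,"ay":0,"az":0,"jaw":1},{"tx":-60,"ty":0,"tz":0,"ax":0,"ay":0,"az":0,"jaw":1}]'
python3 -m jog '[{"tx":-60,"ty":0,"tz":0,"ax":0,"ay":0,"az":0,"jaw":1},{"tx":-60,"ty":0,"tz":0,"ax":0,"ay":0,"az":0,"jaw":1},{"tx":-60,"ty":0,"tz":0,"ax":0,"ay":0,"az":0,"jaw":1},{"tx":-40,"ty":0,"tz":0,"ax":0,"ay":0,"az":0,"jaw":1},{"tx":0,"ty":0,"tz":0,"ax":0,"ay":0,"az":0,"jaw":1}]'
python3 -m jog '[{"tx":0,"ty":0,"tz":0,"ax":0,"ay":0,"az":0,"jaw":1},{"tx":0,"ty":0,"tz":0,"ax":0,"ay":0,"az":0,"jaw":1}]'
python3 w.py w4 pilot1:36 glide1_mid:4
```

```text
time_s: 5.22
eef_pos: [616.2, 140.7, 181.4]
ee_rot: [0.002, 0.706, 0.708, 0.002]
force: [1.0, -0.2, -1.6]
grip_width: 0.45
grip_force: 80.4
time_s: 5.85
eef_pos: [615.5, -81.5, 179.1]
ee_rot: [0.0, 0.708, 0.706, 0.0]
force: [0.7, 0.2, -0.9]
grip_width: 0.45
grip_force: 80.4
time_s: 6.1
eef_pos: [615.8, -77.5, 178.6]
ee_rot: [0.0, 0.707, 0.708, 0.0]
force: [0.8, 1.0, -1.5]
grip_width: 0.451
grip_force: 80.4
w4 t 6.1 tcp [615.8 -77.5 178.6] q [0.  0.7 0.7 0. ] j [-0.3  0.6  1.3  0.   1.3 -0.3] F [ 0.8  1.  -1.5] cam [615.   -7.8 321.1] look [-0.   0.3  1. ]
pilot1 0.95 [305.6 253.2] [ 601.  -101.2   36. ] [607.9 -55.  176.9]
glide1_mid 0.72 [143.3 194.7] [461.4 -59.1   4. ] [463.1 -58.6   7.4]
glide1_mid 0.59 [503.5 224.6] [772.9 -85.3   4. ] [767.8 -82.8  14.2]
```

View pics/w4.png

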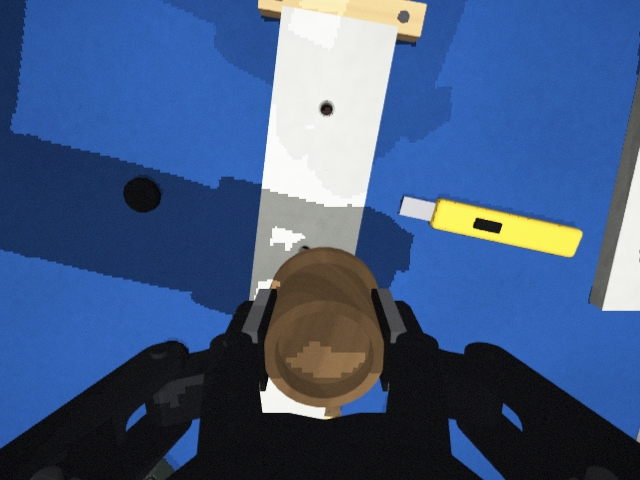

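The foot is held upright with its sole rim near (326,352). Pilot 3 is at (327,108), and pilot 2 is just hidden at about (305,250).

```bash
cat > hole.py <<'E'
from rim import *
# usage: u,v ...: dark blob centroid near pixel at z=36; plus held rim
s=sense(); c=capture("wrist"); T=T_world_cam(c,s); g=cv2.cvtColor(c["color"],cv2.COLOR_RGB2GRAY)
t=np.array(s["eef_pos"]); print("tcp",t)
for a in sys.argv[1:]:
    u,v=map(int,a.split(",")); w=g[v-14:v+15,u-14:u+15]; th=np.median(w)*.6
    n,l,st,ce=cv2.connectedComponentsWithStats((w<th).astype(np.uint8)); k=1+np.argmax(st[1:,4]); p=ce[k]+[u-14,v-14]
    print("hole",p,st[k],at_z(c,T,p,36))
W=cloud(c,T); zt=t[2]+37
m=(np.hypot(W[...,0]-t[0],W[...,1]-t[1])<26)&(abs(W[...,2]-zt)<4); p=W[m]; print("zs",np.percentile(p[:,2],[5,50,95]),len(p)); print(rim(W,t[0],t[1],zt-3,zt+6,26))
E
python3 hole.py 327,108
```

```text
tcp [615.7 -78.  178.4]
hole [326.  107.9] [  7   8  13  13 136] [617.1   8.7  36. ]
zs [212.1 215.1 217.4] 6226
[ 615.7  -76.1   25.3  215.2  615.4  -76.8 5903. ]
```

```bash
cat > held.py <<'E'
from rim import *
s=sense(); c=capture("wrist"); T=T_world_cam(c,s); W=cloud(c,T); t=np.array(s["eef_pos"]); z0=t[2]+37
print("t",s["time_s"],"tcp",t,"q",np.round(s["ee_rot"],3),"j6",s["joints"][5],"F",np.array(s["force"]),"grip",s["grip_width"],s["grip_force"])
print("recess",rim(W,t[0],t[1],z0-11,z0-5.5,19))
axis=R.from_quat(np.roll(s["ee_rot"],-1)).as_matrix(); print("tool x,y in world",axis[:2,0],axis[:2,1])
E
python3 held.py
python3 -m jog '[{"tx":45,"ty":0.7,"tz":30,"ax":0,"ay":0,"az":0,"jaw":1},{"tx":41.7,"ty":0.7,"tz":30,"ax":0,"ay":0,"az":0,"jaw":1},{"tx":0,"ty":0,"tz":10,"ax":0,"ay":0,"az":-0.18,"jaw":1},{"tx":0,"ty":0,"tz":10,"ax":0,"ay":0,"az":-0.18,"jaw":1},{"tx":0,"ty":0,"tz":0,"ax":0,"ay":0,"az":-0.18,"jaw":1}]'
python3 -m jog '[{"tx":0,"ty":0,"tz":0,"ax":0,"ay":0,"az":-0.18,"jaw":1},{"tx":0,"ty":0,"tz":0,"ax":0,"ay":0,"az":-0.18,"jaw":1},{"tx":0,"ty":0,"tz":0,"ax":0,"ay":0,"az":-0.18,"jaw":1},{"tx":0,"ty":0,"tz":0,"ax":0,"ay":0,"az":-0.18,"jaw":1},{"tx":0,"ty":0,"tz":0,"ax":0,"ay":0,"az":-0.18,"jaw":1}]'
python3 -m jog '[{"tx":0,"ty":0,"tz":0,"ax":0,"ay":0,"az":-0.18,"jaw":1},{"tx":0,"ty":0,"tz":0,"ax":0,"ay":0,"az":-0.18,"jaw":1},{"tx":0,"ty":0,"tz":0,"ax":0,"ay":0,"az":-0.18,"jaw":1},{"tx":0,"ty":0,"tz":0,"ax":0,"ay":0,"az":-0.18,"jaw":1},{"tx":0,"ty":0,"tz":0,"ax":0,"ay":0,"az":0,"jaw":1}]'
python3 held.py; python3 rim.py side 617,9,100,150
```

```text
t 6.3 tcp [615.8 -78.1 178.4] q [-0.   0.7  0.7  0. ] j6 -0.3156636034924691 F [ 0.7 -0.  -0.7] grip 0.44827540180221453 80.35639965673909
recess [ 616.   -77.4   18.2  207.3  615.2  -80.8 5581. ]
tool x,y in world [-0.  1.] [1. 0.]
time_s: 6.98
eef_pos: [616.7, 8.3, 97.4]
ee_rot: [-0.001, 0.49, 0.872, -0.0]
force: [-0.4, -0.6, -1.1]
grip_width: 0.445
grip_force: 80.2
time_s: 7.6
eef_pos: [617.1, 8.1, 98.3]
ee_rot: [-0.0, 0.062, 0.998, -0.0]
force: [-0.4, 0.3, -0.8]
grip_width: 0.448
grip_force: 80.1
time_s: 8.22
eef_pos: [617.1, 8.1, 98.3]
ee_rot: [-0.0, -0.29, 0.957, 0.0]
force: [0.2, 0.2, -1.5]
grip_width: 0.453
grip_force: 80.1
t 8.225 tcp [617.1   8.1  98.3] q [-0.  -0.3  1.   0. ] j6 -2.335128006586242 F [ 0.2  0.2 -1.5] grip 0.4527758991288812 80.14666827628389
recess [ 617.3    7.4   16.1  127.3  618.2    8.1 5536. ]
tool x,y in world [-0.8 -0.6] [-0.6  0.8]
tcp [617.1   8.   98.3] t 8.275 F [ 0.5 -0.8 -0.9]
617,9,100,150 [612.7   4.8  30.8 127.1 608.6   0.7 249. ]
```

```bash
python3 -m jog '[{"tx":-0.5,"ty":0.8,"tz":12,"ax":0,"ay":0,"az":0,"jaw":1},{"tx":0,"ty":0,"tz":12,"ax":0,"ay":0,"az":0,"jaw":1},{"tx":0,"ty":0,"tz":4,"ax":0,"ay":0,"az":0,"jaw":1},{"tx":0,"ty":0,"tz":2,"ax":0,"ay":0,"az":0,"jaw":1},{"tx":0,"ty":0,"tz":2,"ax":0,"ay":0,"az":0,"jaw":1}]'
python3 -m jog '[{"tx":0,"ty":0,"tz":2,"ax":0,"ay":0,"az":0,"jaw":1},{"tx":0,"ty":0,"tz":2,"ax":0,"ay":0,"az":0,"jaw":1},{"tx":0,"ty":0,"tz":0,"ax":0,"ay":0,"az":0,"jaw":1}]'
```

```text
time_s: 8.95
eef_pos: [617.3, 8.8, 66.4]
ee_rot: [0.0, -0.29, 0.957, -0.0]
force: [0.1, 0.9, -1.0]
grip_width: 0.451
grip_force: 80.2
time_s: 9.32
eef_pos: [617.4, 9.1, 62.3]
ee_rot: [0.0, -0.29, 0.957, 0.0]
force: [3.3, 1.8, -0.7]
grip_width: 0.452
grip_force: 80.3
```

```bash
python3 -m jog '[{"tx":-0.6,"ty":0,"tz":3,"ax":0,"ay":0,"az":0,"jaw":1},{"tx":0,"ty":0,"tz":4,"ax":0,"ay":0,"az":0,"jaw":1},{"tx":0,"ty":0,"tz":3,"ax":0,"ay":0,"az":0,"jaw":1},{"tx":0,"ty":0,"tz":2,"ax":0,"ay":0,"az":0,"jaw":1},{"tx":0,"ty":0,"tz":0,"ax":0,"ay":0,"az":0,"jaw":1}]'
python3 -m jog '[{"tx":0,"ty":0,"tz":2,"ax":0,"ay":0,"az":0,"jaw":1},{"tx":0,"ty":0,"tz":2,"ax":0,"ay":0,"az":0,"jaw":1},{"tx":0,"ty":0,"tz":0,"ax":0,"ay":0,"az":0,"jaw":1}]'
```

```text
time_s: 9.95
eef_pos: [617.6, 9.2, 50.0]
ee_rot: [-0.0, -0.29, 0.957, 0.0]
force: [2.9, 3.5, -2.5]
grip_width: 0.45
grip_force: 80.3
time_s: 10.32
eef_pos: [617.7, 9.2, 46.7]
ee_rot: [0.0, -0.29, 0.957, -0.0]
force: [0.5, 3.7, 3.9]
grip_width: 0.451
grip_force: 81.0
```

```bash
python3 -m jog '[{"tx":0,"ty":0.3,"tz":1,"ax":0,"ay":0,"az":0,"jaw":1},{"tx":0,"ty":0,"tz":0,"ax":0,"ay":0,"az":0,"jaw":1}]'
python3 -m jog '[{"tx":0,"ty":0,"tz":1,"ax":0,"ay":0,"az":0,"jaw":1},{"tx":0,"ty":0,"tz":0,"ax":0,"ay":0,"az":0,"jaw":1}]'
```

```text
time_s: 10.58
eef_pos: [617.8, 9.3, 46.4]
ee_rot: [0.001, -0.29, 0.957, -0.0]
force: [-0.1, 3.2, 9.9]
grip_width: 0.447
grip_force: 81.3
time_s: 10.82
eef_pos: [618.0, 9.3, 46.1]
ee_rot: [0.001, -0.29, 0.957, -0.001]
force: [-2.7, 2.5, 15.5]
grip_width: 0.449
grip_force: 82.0
```

```bash
python3 -m jog '[{"tx":0,"ty":0,"tz":0.7,"ax":0,"ay":0,"az":0.17,"jaw":1},{"tx":0,"ty":0,"tz":0.17,"ax":0,"ay":0,"az":0.18,"jaw":1},{"tx":0,"ty":0,"tz":0.17,"ax":0,"ay":0,"az":0.18,"jaw":1},{"tx":0,"ty":0,"tz":0.17,"ax":0,"ay":0,"az":0.18,"jaw":1},{"tx":0,"ty":0,"tz":0.17,"ax":0,"ay":0,"az":0.18,"jaw":1}]'; python3 held.py
```

```text
time_s: 11.45
eef_pos: [618.0, 8.9, 45.3]
ee_rot: [0.001, 0.153, 0.988, -0.0]
force: [-2.9, 2.3, 18.8]
grip_width: 0.449
grip_force: 82.3
t 11.45 tcp [618.    8.9  45.3] q [ 0.   0.2  1.  -0. ] j6 -1.4383303442763433 F [-2.9  2.3 18.8] grip 0.4489915729670848 82.26091314805672
recess [ 617.8    7.8   16.1   74.3  619.2    7.4 5507. ]
tool x,y in world [-1.   0.3] [0.3 1. ]
```

```bash
for i in 1; do python3 -m jog '[{"tx":0,"ty":0,"tz":0.17,"ax":0,"ay":0,"az":0.18,"jaw":1},{"tx":0,"ty":0,"tz":0.17,"ax":0,"ay":0,"az":0.18,"jaw":1},{"tx":0,"ty":0,"tz":0.17,"ax":0,"ay":0,"az":0.18,"jaw":1},{"tx":0,"ty":0,"tz":0.17,"ax":0,"ay":0,"az":0.18,"jaw":1},{"tx":0,"ty":0,"tz":0.17,"ax":0,"ay":0,"az":0.18,"jaw":1}]'; done; python3 -m jog '[{"tx":0,"ty":0,"tz":0.17,"ax":0,"ay":0,"az":0.18,"jaw":1},{"tx":0,"ty":0,"tz":0.17,"ax":0,"ay":0,"az":0.18,"jaw":1},{"tx":0,"ty":0,"tz":0.17,"ax":0,"ay":0,"az":0.18,"jaw":1},{"tx":0,"ty":0,"tz":0.17,"ax":0,"ay":0,"az":0.18,"jaw":1},{"tx":0,"ty":0,"tz":0.17,"ax":0,"ay":0,"az":0.18,"jaw":1}]'; python3 held.py
```

```text
time_s: 12.12
eef_pos: [617.6, 8.9, 44.3]
ee_rot: [0.001, 0.567, 0.824, -0.0]
force: [-6.0, 2.0, 20.6]
grip_width: 0.449
grip_force: 82.4
time_s: 12.75
eef_pos: [617.4, 9.3, 43.4]
ee_rot: [0.0, 0.869, 0.495, 0.0]
force: [-5.6, 4.2, 20.4]
grip_width: 0.455
grip_force: 82.4
t 12.75 tcp [617.4   9.3  43.4] q [0.  0.9 0.5 0. ] j6 0.36162746655965944 F [-5.6  4.2 20.4] grip 0.4552956969121336 82.41605431772768
recess [ 618.     9.8   18.2   72.3  615.9    7.  5570. ]
tool x,y in world [0.5 0.9] [ 0.9 -0.5]
```

```bash
python3 -m jog '[{"tx":0,"ty":0,"tz":0.13,"ax":0,"ay":0,"az":0.18,"jaw":1},{"tx":0,"ty":0,"tz":0.17,"ax":0,"ay":0,"az":0.18,"jaw":1},{"tx":0,"ty":0,"tz":0.17,"ax":0,"ay":0,"az":0.18,"jaw":1},{"tx":0,"ty":0,"tz":0.17,"ax":0,"ay":0,"az":0.18,"jaw":1},{"tx":0,"ty":0,"tz":0.15,"ax":0,"ay":0,"az":0.18,"jaw":1}]'; python3 -m jog '[{"tx":0,"ty":0,"tz":0.15,"ax":0,"ay":0,"az":0.18,"jaw":1},{"tx":0,"ty":0,"tz":0.15,"ax":0,"ay":0,"az":0.18,"jaw":1},{"tx":0,"ty":0,"tz":0,"ax":0,"ay":0,"az":0,"jaw":1}]';python3 held.py
```

```text
time_s: 13.42
eef_pos: [617.6, 9.5, 43.0]
ee_rot: [0.0, 0.998, 0.068, 0.0]
force: [-7.7, 3.9, 23.5]
grip_width: 0.45
grip_force: 82.7
time_s: 13.8
eef_pos: [617.7, 9.6, 43.0]
ee_rot: [0.0, 0.994, -0.11, 0.001]
force: [-9.2, 4.7, 25.0]
grip_width: 0.453
grip_force: 82.9
t 13.8 tcp [617.7   9.6  43. ] q [ 0.   1.  -0.1  0. ] j6 1.6178270248745596 F [-9.2  4.7 25. ] grip 0.4528621353424748 82.91704973671585
recess [ 616.6    9.1   16.1   71.9  615.5    9.3 5590. ]
tool x,y in world [ 1.  -0.2] [-0.2 -1. ]
```

```bash
python3 -m jog '[{"tx":0,"ty":0,"tz":-3.5,"ax":0,"ay":0,"az":0,"jaw":1},{"tx":0,"ty":0,"tz":0,"ax":0,"ay":0,"az":0,"jaw":-1},{"tx":0,"ty":0,"tz":0,"ax":0,"ay":0,"az":0,"jaw":-1},{"tx":0,"ty":0,"tz":0,"ax":0,"ay":0,"az":0,"jaw":-1},{"tx":0,"ty":0,"tz":0,"ax":0,"ay":0,"az":0,"jaw":-1}]'
python3 -m jog '[{"tx":0,"ty":0,"tz":-20,"ax":0,"ay":0,"az":0,"jaw":-1},{"tx":0,"ty":0,"tz":-50,"ax":0,"ay":0,"az":0,"jaw":-1},{"tx":0,"ty":0,"tz":-50,"ax":0,"ay":0,"az":0,"jaw":-1},{"tx":0,"ty":0,"tz":-10,"ax":0,"ay":0,"az":-0.18,"jaw":-1},{"tx":0,"ty":0,"tz":0,"ax":0,"ay":0,"az":-0.18,"jaw":-1}]'
for i in 1; do python3 -m jog '[{"tx":0,"ty":0,"tz":0,"ax":0,"ay":0,"az":-0.18,"jaw":-1},{"tx":0,"ty":0,"tz":0,"ax":0,"ay":0,"az":-0.18,"jaw":-1},{"tx":0,"ty":0,"tz":0,"ax":0,"ay":0,"az":-0.18,"jaw":-1},{"tx":0,"ty":0,"tz":0,"ax":0,"ay":0,"az":-0.18,"jaw":-1},{"tx":0,"ty":0,"tz":0,"ax":0,"ay":0,"az":-0.18,"jaw":-1}]'; done
python3 -m jog '[{"tx":0,"ty":0,"tz":0,"ax":0,"ay":0,"az":-0.18,"jaw":-1},{"tx":0,"ty":0,"tz":0,"ax":0,"ay":0,"az":-0.178,"jaw":-1},{"tx":0,"ty":0,"tz":0,"ax":0,"ay":0,"az":0,"jaw":-1}]'
python3 held.py; python3 rim.py scene 617,9,77,84 ; python3 rim.py side 617,9,77,84; python3 rim.py wrist 617,9,77,84
```

```text
time_s: 14.48
eef_pos: [617.3, 9.3, 43.4]
ee_rot: [0.0, 0.994, -0.109, -0.0]
force: [-0.7, 0.1, 0.0]
grip_width: 1.001
grip_force: 0.0
time_s: 15.1
eef_pos: [617.8, 9.3, 174.9]
ee_rot: [0.0, 0.997, 0.073, 0.001]
force: [0.4, -0.3, -0.5]
grip_width: 1.0
grip_force: 0.0
time_s: 15.72
eef_pos: [617.3, 9.4, 173.5]
ee_rot: [-0.0, 0.866, 0.5, -0.0]
force: [0.2, 0.2, -0.5]
grip_width: 1.002
grip_force: 0.0
time_s: 16.1
eef_pos: [617.4, 9.4, 173.5]
ee_rot: [-0.0, 0.766, 0.643, -0.0]
force: [1.2, 0.5, 0.1]
grip_width: 0.996
grip_force: 0.0
t 16.1 tcp [617.4   9.4 173.5] q [-0.   0.8  0.6 -0. ] j6 -0.0006585820249561928 F [1.2 0.5 0.1] grip 0.995845830140215 0.0
recess None
tool x,y in world [0.2 1. ] [ 1.  -0.2]
tcp [617.4   9.4 173.5] t 16.15 F [-0.4 -0.3 -0.2]
617,9,77,84 [618.6  13.4  21.5  80.1 618.3  13.2 108. ]
tcp [617.4   9.4 173.6] t 16.2 F [ 0.5 -0.6 -0.5]
617,9,77,84 [617.9   6.4  22.8  80.1 616.9   5.4  71. ]
tcp [617.4   9.4 173.6] t 16.25 F [0.2 0.5 0.5]
617,9,77,84 [ 617.2    8.2   20.2   80.6  617.3    8.5 1119. ]
```

Foot B is seated: its rim is at z=80 and it sits upright at (617,8). Foot A is next.

```bash
python3 -m jog '[{"tx":46.9,"ty":-36.6,"tz":0,"ax":0,"ay":0,"az":0,"jaw":-1},{"tx":46.9,"ty":-36.6,"tz":0,"ax":0,"ay":0,"az":0,"jaw":-1},{"tx":46.9,"ty":-36.6,"tz":0,"ax":0,"ay":0,"az":0,"jaw":-1},{"tx":46.9,"ty":-36.6,"tz":0,"ax":0,"ay":0,"az":0,"jaw":-1},{"tx":46.9,"ty":-36.6,"tz":0,"ax":0,"ay":0,"az":0,"jaw":-1}]'
python3 -m jog '[{"tx":0,"ty":0,"tz":10,"ax":0,"ay":0,"az":-0.178,"jaw":-1},{"tx":0,"ty":0,"tz":10,"ax":0,"ay":0,"az":-0.178,"jaw":-1},{"tx":0,"ty":0,"tz":10,"ax":0,"ay":0,"az":-0.178,"jaw":-1},{"tx":0,"ty":0,"tz":10,"ax":0,"ay":0,"az":-0.178,"jaw":-1},{"tx":0,"ty":0,"tz":0,"ax":0,"ay":0,"az":-0.178,"jaw":-1}]'
python3 -m jog '[{"tx":0,"ty":0,"tz":0,"ax":0,"ay":0,"az":-0.178,"jaw":-1},{"tx":0,"ty":0,"tz":0,"ax":0,"ay":0,"az":-0.178,"jaw":-1},{"tx":0,"ty":0,"tz":0,"ax":0,"ay":0,"az":-0.178,"jaw":-1},{"tx":0,"ty":0,"tz":0,"ax":0,"ay":0,"az":-0.178,"jaw":-1},{"tx":0,"ty":0,"tz":0,"ax":0,"ay":0,"az":-0.178,"jaw":-1}]'
python3 -m jog '[{"tx":0,"ty":0,"tz":0,"ax":0,"ay":0,"az":-0.178,"jaw":-1},{"tx":0,"ty":0,"tz":0,"ax":0,"ay":0,"az":0,"jaw":-1},{"tx":0,"ty":0,"tz":0,"ax":0,"ay":0,"az":0,"jaw":-1}]'
python3 held.py; python3 rim.py wrist 478,272,73,80
```

```text
time_s: 16.92
eef_pos: [476.2, 273.3, 173.8]
ee_rot: [0.0, 0.766, 0.643, 0.0]
force: [0.9, 0.9, 0.5]
grip_width: 1.002
grip_force: 0.0
time_s: 17.55
eef_pos: [476.9, 271.7, 132.9]
ee_rot: [-0.001, 0.412, 0.911, -0.0]
force: [-0.5, 1.0, 0.3]
grip_width: 0.997
grip_force: 0.0
time_s: 18.18
eef_pos: [477.3, 271.8, 133.7]
ee_rot: [0.0, -0.021, 1.0, 0.0]
force: [-0.6, 0.7, -1.6]
grip_width: 0.998
grip_force: 0.0
time_s: 18.55
eef_pos: [477.3, 271.8, 133.7]
ee_rot: [0.0, -0.105, 0.994, -0.0]
force: [-0.6, -0.6, -0.3]
grip_width: 0.999
grip_force: 0.0
t 18.55 tcp [477.3 271.8 133.7] q [ 0.  -0.1  1.  -0. ] j6 -1.4775877065800114 F [-0.6 -0.6 -0.3] grip 0.9987559250749952 0.0
recess None
tool x,y in world [-1.  -0.2] [-0.2  1. ]
tcp [477.2 271.8 133.6] t 18.6 F [-0.7  0.2 -0.4]
478,272,73,80 [ 478.1  272.2   20.4   75.9  477.6  271.7 1463. ]
```

```bash
python3 -m jog '[{"tx":-0.5,"ty":0.2,"tz":40,"ax":0,"ay":0,"az":0,"jaw":-1},{"tx":0,"ty":0,"tz":40,"ax":0,"ay":0,"az":0,"jaw":-1},{"tx":0,"ty":0,"tz":14.6,"ax":0,"ay":0,"az":0,"jaw":-1},{"tx":0,"ty":0,"tz":0,"ax":0,"ay":0,"az":0,"jaw":-1},{"tx":0,"ty":0,"tz":0,"ax":0,"ay":0,"az":0,"jaw":-1}]'
python3 -m jog '[{"tx":0,"ty":0,"tz":0,"ax":0,"ay":0,"az":0,"jaw":1},{"tx":0,"ty":0,"tz":0,"ax":0,"ay":0,"az":0,"jaw":1},{"tx":0,"ty":0,"tz":0,"ax":0,"ay":0,"az":0,"jaw":1},{"tx":0,"ty":0,"tz":0,"ax":0,"ay":0,"az":0,"jaw":1},{"tx":0,"ty":0,"tz":0,"ax":0,"ay":0,"az":0,"jaw":1}]' 80
python3 -m jog '[{"tx":0,"ty":0,"tz":-20,"ax":0,"ay":0,"az":0,"jaw":1},{"tx":0,"ty":0,"tz":-50,"ax":0,"ay":0,"az":0,"jaw":1},{"tx":0,"ty":0,"tz":-50,"ax":0,"ay":0,"az":0,"jaw":1},{"tx":0,"ty":0,"tz":-30,"ax":0,"ay":0,"az":0,"jaw":1},{"tx":0,"ty":0,"tz":0,"ax":0,"ay":0,"az":0,"jaw":1}]'; python3 held.py
```

```text
time_s: 19.27
eef_pos: [478.5, 272.4, 40.5]
ee_rot: [0.001, -0.107, 0.994, 0.0]
force: [-0.3, -0.3, 1.2]
grip_width: 1.0
grip_force: 0.0
time_s: 19.9
eef_pos: [478.2, 272.2, 39.8]
ee_rot: [0.001, -0.107, 0.994, 0.0]
force: [-0.8, -1.3, 5.2]
grip_width: 0.453
grip_force: 80.1
time_s: 20.52
eef_pos: [478.4, 272.4, 190.9]
ee_rot: [0.002, -0.107, 0.994, 0.0]
force: [1.3, -0.8, -1.6]
grip_width: 0.448
grip_force: 80.3
t 20.525 tcp [478.4 272.4 190.9] q [ 0.  -0.1  1.   0. ] j6 -1.481402995892867 F [ 1.3 -0.8 -1.6] grip 0.4478310783463497 80.3281728643924
recess [ 477.4  271.6   17.9  219.2  481.1  272.  5575. ]
tool x,y in world [-1.  -0.2] [-0.2  1. ]
```

```bash
python3 - <<'E'
from h import *
c=capture("wrist"); s=dict(eef_pos=[525.0,0,231.3],ee_rot=[0,.70711,.70711,0]); T=T_world_cam(c,s)
for n in ("w0","w1"):
    g=cv2.cvtColor(cv2.imread(f"pics/{n}.png"),cv2.COLOR_BGR2GRAY)
    for u,v in [(424,201),(399,309),(377,401)]:
        w=g[v-9:v+10,u-9:u+10]; k=(w<np.median(w)*.65).astype(np.uint8)
        N,l,st,ce=cv2.connectedComponentsWithStats(k); i=1+np.argmax(st[1:,4]); p=ce[i]+[u-9,v-9]
        print(n,p.round(1),st[i][2:],at_z(c,T,p,36).round(1))
E
python3 w.py x; 
```

```text
w0 [424.1 200.9] [10 11 83] [616.2  10.4  36. ]
w0 [399.1 308.6] [ 9  8 59] [599.3 -98.   36. ]
w0 [377.5 400.1] [ 8  7 45] [ 582.1 -206.5   36. ]
w1 [424.1 200.8] [10 11 82] [616.2  10.4  36. ]
w1 [399.1 308.6] [ 9  8 59] [599.3 -98.   36. ]
w1 [377.5 400.1] [ 8  7 44] [ 582.1 -206.6   36. ]
x t 20.625 tcp [477.2 271.9 187.9] q [-0.  -0.1  1.  -0. ] j [ 0.3  0.4  1.5  0.   1.2 -1.5] F [-0.4 -0.  -1.4] cam [407.8 256.  330.5] look [-0.3 -0.1  1. ]
```

```bash
python3 -m jog '[{"tx":-9.4,"ty":-54.6,"tz":-3,"ax":0,"ay":0,"az":0,"jaw":1},{"tx":-9.4,"ty":-54.6,"tz":-3,"ax":0,"ay":0,"az":0,"jaw":1},{"tx":-9.4,"ty":-54.6,"tz":-3,"ax":0,"ay":0,"az":0,"jaw":1},{"tx":-9.4,"ty":-54.6,"tz":-3,"ax":0,"ay":0,"az":0,"jaw":1},{"tx":-9.4,"ty":-54.6,"tz":-3,"ax":0,"ay":0,"az":0,"jaw":1}]'
python3 -m jog '[{"tx":-9.4,"ty":-54.6,"tz":-3,"ax":0,"ay":0,"az":0,"jaw":1},{"tx":-9.4,"ty":-54.6,"tz":-3,"ax":0,"ay":0,"az":0,"jaw":1},{"tx":-9.4,"ty":-54.6,"tz":-3,"ax":0,"ay":0,"az":0,"jaw":1},{"tx":-9.4,"ty":-54.6,"tz":-3,"ax":0,"ay":0,"az":0,"jaw":1},{"tx":0,"ty":0,"tz":0,"ax":0,"ay":0,"az":0,"jaw":1}]'
python3 -m jog '[{"tx":0,"ty":0,"tz":0,"ax":0,"ay":0,"az":0,"jaw":1},{"tx":0,"ty":0,"tz":0,"ax":0,"ay":0,"az":0,"jaw":1}]'
python3 w.py w5 pilot1:36 glide1_mid:4; python3 held.py
```

```text
time_s: 21.3
eef_pos: [581.9, 13.7, 202.5]
ee_rot: [-0.001, -0.107, 0.994, 0.0]
force: [0.8, 0.5, -0.8]
grip_width: 0.446
grip_force: 80.5
time_s: 21.92
eef_pos: [665.1, -193.6, 212.7]
ee_rot: [-0.002, -0.105, 0.994, 0.001]
force: [0.9, 0.7, -1.5]
grip_width: 0.449
grip_force: 80.6
time_s: 22.18
eef_pos: [665.1, -188.7, 215.8]
ee_rot: [-0.0, -0.108, 0.994, 0.0]
force: [0.7, -0.4, -0.5]
grip_width: 0.448
grip_force: 80.6
w5 t 22.175 tcp [ 665.1 -188.7  215.8] q [-0.  -0.1  1.   0. ] j [-0.5  0.7  0.9  0.   1.5 -2.2] F [ 0.7 -0.4 -0.5] cam [ 595.6 -204.8  358.3] look [-0.3 -0.1  1. ]
pilot1 0.96 [444.9 164.3] [599.5 -98.2  36. ] [599.6 -95.7  28.3]
pilot1 0.68 [321.6 115.6] [ 583.5 -208.9   36. ] [ 582.7 -209.2   13.7]
pilot1 0.39 [45.  21.9] [ 562.2 -431.1   36. ] [ 566.1 -405.    73.1]
glide1_mid 0.71 [528.9   6. ] [460.1 -58.4   4. ] [461.6 -60.    8. ]
t 22.325 tcp [ 665.2 -189.   216.3] q [ 0.  -0.1  1.  -0. ] j6 -2.2328912874366393 F [ 0.  -0.  -1.1] grip 0.44772394063564297 80.5896834935993
recess [ 664.7 -188.5   18.3  244.5  668.1 -189.3 5589. ]
tool x,y in world [-1.  -0.2] [-0.2  1. ]
```

View pics/w5.png

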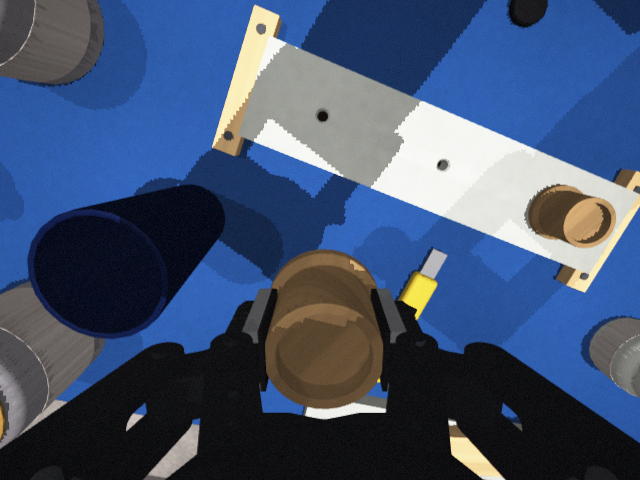

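The picture shows pilot 1 at (322,116), pilot 2 at (443,165) and the fitted foot at (572,218). I'll go to pilot 1.

```bash
python3 -m jog '[{"tx":42,"ty":-1,"tz":0,"ax":0,"ay":0,"az":0,"jaw":1},{"tx":42,"ty":-1,"tz":0,"ax":0,"ay":0,"az":0,"jaw":1},{"tx":0,"ty":0,"tz":50,"ax":0,"ay":0,"az":0,"jaw":1},{"tx":0,"ty":0,"tz":50,"ax":0,"ay":0,"az":0,"jaw":1},{"tx":0,"ty":0,"tz":20,"ax":0,"ay":0,"az":0,"jaw":1}]'
python3 -m jog '[{"tx":0,"ty":0,"tz":10,"ax":0,"ay":0,"az":0,"jaw":1},{"tx":0,"ty":0,"tz":10,"ax":0,"ay":0,"az":0,"jaw":1},{"tx":0,"ty":0,"tz":0,"ax":0,"ay":0,"az":0,"jaw":1}]'; python3 held.py
```

```text
time_s: 23.0
eef_pos: [582.4, -208.9, 93.3]
ee_rot: [-0.002, -0.107, 0.994, 0.001]
force: [-0.4, 0.7, -0.2]
grip_width: 0.45
grip_force: 80.6
time_s: 23.38
eef_pos: [583.6, -209.7, 76.0]
ee_rot: [-0.0, -0.107, 0.994, 0.0]
force: [0.2, 0.0, -0.1]
grip_width: 0.453
grip_force: 80.6
t 23.375 tcp [ 583.6 -209.7   76. ] q [-0.  -0.1  1.   0. ] j6 -2.3197391121419115 F [ 0.2  0.  -0.1] grip 0.4526637710063024 80.59701005928218
recess [ 582.8 -209.5   18.2  104.3  586.5 -210.  5580. ]
tool x,y in world [-1.  -0.2] [-0.2  1. ]
```

```bash
python3 -m jog '[{"tx":-0.3,"ty":0.7,"tz":4,"ax":0,"ay":0,"az":0,"jaw":1},{"tx":0,"ty":0,"tz":3,"ax":0,"ay":0,"az":0,"jaw":1},{"tx":0,"ty":0,"tz":3,"ax":0,"ay":0,"az":0,"jaw":1},{"tx":0,"ty":0,"tz":2,"ax":0,"ay":0,"az":0,"jaw":1},{"tx":0,"ty":0,"tz":2,"ax":0,"ay":0,"az":0,"jaw":1}]'
```

```text
time_s: 24.05
eef_pos: [583.5, -208.7, 61.9]
ee_rot: [-0.0, -0.107, 0.994, 0.0]
force: [-3.5, 3.2, 1.4]
grip_width: 0.448
grip_force: 80.5
```

```bash
python3 -m jog '[{"tx":0.4,"ty":0.5,"tz":3,"ax":0,"ay":0,"az":0,"jaw":1},{"tx":0,"ty":0,"tz":3,"ax":0,"ay":0,"az":0,"jaw":1},{"tx":0,"ty":0,"tz":3,"ax":0,"ay":0,"az":0,"jaw":1},{"tx":0,"ty":0,"tz":3,"ax":0,"ay":0,"az":0,"jaw":1},{"tx":0,"ty":0,"tz":2,"ax":0,"ay":0,"az":0,"jaw":1}]'
python3 -m jog '[{"tx":0,"ty":0,"tz":0.5,"ax":0,"ay":0,"az":0,"jaw":1},{"tx":0,"ty":0,"tz":0,"ax":0,"ay":0,"az":0,"jaw":1}]'
```

```text
time_s: 24.68
eef_pos: [583.2, -208.6, 47.8]
ee_rot: [-0.0, -0.107, 0.994, 0.0]
force: [-1.8, 2.8, 2.2]
grip_width: 0.45
grip_force: 80.5
time_s: 24.92
eef_pos: [583.2, -208.6, 47.6]
ee_rot: [-0.0, -0.107, 0.994, 0.0]
force: [-2.2, 4.4, 3.2]
grip_width: 0.448
grip_force: 80.7
```

Contact. I'll press to about 17 N, then drive.

```bash
python3 -m jog '[{"tx":0,"ty":0.3,"tz":1.3,"ax":0,"ay":0,"az":0,"jaw":1},{"tx":0,"ty":0,"tz":1,"ax":0,"ay":0,"az":0,"jaw":1},{"tx":0,"ty":0,"tz":0,"ax":0,"ay":0,"az":0,"jaw":1}]'
python3 -m jog '[{"tx":0,"ty":0,"tz":0.4,"ax":0,"ay":0,"az":0.17,"jaw":1},{"tx":0,"ty":0,"tz":0.17,"ax":0,"ay":0,"az":0.18,"jaw":1},{"tx":0,"ty":0,"tz":0.17,"ax":0,"ay":0,"az":0.18,"jaw":1},{"tx":0,"ty":0,"tz":0.17,"ax":0,"ay":0,"az":0.18,"jaw":1},{"tx":0,"ty":0,"tz":0.17,"ax":0,"ay":0,"az":0.18,"jaw":1}]'
```

```text
time_s: 25.3
eef_pos: [583.6, -208.5, 47.0]
ee_rot: [0.0, -0.107, 0.994, -0.0]
force: [-6.7, 5.3, 15.0]
grip_width: 0.452
grip_force: 82.1
time_s: 25.92
eef_pos: [583.8, -208.1, 46.3]
ee_rot: [0.001, 0.334, 0.943, 0.0]
force: [-6.4, 8.2, 18.7]
grip_width: 0.447
grip_force: 82.2
```

```bash
python3 -m jog '[{"tx":0,"ty":0,"tz":0.17,"ax":0,"ay":0,"az":0.18,"jaw":1},{"tx":0,"ty":0,"tz":0.17,"ax":0,"ay":0,"az":0.18,"jaw":1},{"tx":0,"ty":0,"tz":0.17,"ax":0,"ay":0,"az":0.18,"jaw":1},{"tx":0,"ty":0,"tz":0.17,"ax":0,"ay":0,"az":0.18,"jaw":1},{"tx":0,"ty":0,"tz":0.17,"ax":0,"ay":0,"az":0.18,"jaw":1}]'; python3 -m jog '[{"tx":0,"ty":0,"tz":0.17,"ax":0,"ay":0,"az":0.18,"jaw":1},{"tx":0,"ty":0,"tz":0.17,"ax":0,"ay":0,"az":0.18,"jaw":1},{"tx":0,"ty":0,"tz":0.17,"ax":0,"ay":0,"az":0.18,"jaw":1},{"tx":0,"ty":0,"tz":0.17,"ax":0,"ay":0,"az":0.18,"jaw":1},{"tx":0,"ty":0,"tz":0.17,"ax":0,"ay":0,"az":0.18,"jaw":1}]'; python3 -m jog '[{"tx":0,"ty":0,"tz":0.15,"ax":0,"ay":0,"az":0.18,"jaw":1},{"tx":0,"ty":0,"tz":0.17,"ax":0,"ay":0,"az":0.18,"jaw":1},{"tx":0,"ty":0,"tz":0.17,"ax":0,"ay":0,"az":0.18,"jaw":1},{"tx":0,"ty":0,"tz":0.17,"ax":0,"ay":0,"az":0.18,"jaw":1}]'; python3 held.py
```

```text
time_s: 26.55
eef_pos: [584.0, -208.0, 45.6]
ee_rot: [0.001, 0.71, 0.704, 0.001]
force: [-5.5, 8.1, 18.2]
grip_width: 0.447
grip_force: 82.3
time_s: 27.18
eef_pos: [584.3, -208.1, 44.9]
ee_rot: [0.001, 0.946, 0.325, 0.001]
force: [-3.9, 9.9, 18.7]
grip_width: 0.449
grip_force: 82.3
time_s: 27.68
eef_pos: [584.5, -208.4, 44.3]
ee_rot: [0.001, 1.0, -0.029, 0.002]
force: [-4.0, 6.9, 18.6]
grip_width: 0.448
grip_force: 82.2
t 27.675 tcp [ 584.5 -208.4   44.3] q [ 0.  1. -0.  0.] j6 1.0978626353346272 F [-4.   6.9 18.6] grip 0.44847070854591076 82.20479191280901
recess [ 584.8 -208.3   18.8   72.5  582.1 -208.5 6068. ]
tool x,y in world [ 1.  -0.1] [-0.1 -1. ]
```

```bash
python3 -m jog '[{"tx":0,"ty":0,"tz":0.2,"ax":0,"ay":0,"az":0.18,"jaw":1},{"tx":0,"ty":0,"tz":0.17,"ax":0,"ay":0,"az":0.18,"jaw":1},{"tx":0,"ty":0,"tz":0.17,"ax":0,"ay":0,"az":0.18,"jaw":1},{"tx":0,"ty":0,"tz":0.17,"ax":0,"ay":0,"az":0.18,"jaw":1},{"tx":0,"ty":0,"tz":0.15,"ax":0,"ay":0,"az":0.18,"jaw":1}]'; python3 -m jog '[{"tx":0,"ty":0,"tz":0.1,"ax":0,"ay":0,"az":0.18,"jaw":1},{"tx":0,"ty":0,"tz":0.1,"ax":0,"ay":0,"az":0.1,"jaw":1},{"tx":0,"ty":0,"tz":0,"ax":0,"ay":0,"az":0,"jaw":1}]';python3 held.py
```

```text
time_s: 28.35
eef_pos: [584.5, -208.6, 43.8]
ee_rot: [-0.0, 0.887, -0.461, 0.002]
force: [-4.0, 7.0, 22.2]
grip_width: 0.449
grip_force: 82.5
time_s: 28.72
eef_pos: [584.3, -208.7, 43.8]
ee_rot: [-0.0, 0.816, -0.579, 0.002]
force: [-6.8, 7.0, 22.4]
grip_width: 0.45
grip_force: 82.7
t 28.725 tcp [ 584.3 -208.7   43.8] q [-0.   0.8 -0.6  0. ] j6 2.27312265100057 F [-6.8  7.  22.4] grip 0.44951496271345803 82.72955333814025
recess [ 584.9 -209.2   18.2   72.   582.8 -206.3 5610. ]
tool x,y in world [ 0.3 -0.9] [-0.9 -0.3]
```

```bash
python3 -m jog '[{"tx":0,"ty":0,"tz":-3.2,"ax":0,"ay":0,"az":0,"jaw":1},{"tx":0,"ty":0,"tz":0,"ax":0,"ay":0,"az":0,"jaw":-1},{"tx":0,"ty":0,"tz":0,"ax":0,"ay":0,"az":0,"jaw":-1},{"tx":0,"ty":0,"tz":0,"ax":0,"ay":0,"az":0,"jaw":-1},{"tx":0,"ty":0,"tz":0,"ax":0,"ay":0,"az":0,"jaw":-1}]'
python3 -m jog '[{"tx":0,"ty":0,"tz":-20,"ax":0,"ay":0,"az":0,"jaw":-1},{"tx":0,"ty":0,"tz":-50,"ax":0,"ay":0,"az":0,"jaw":-1},{"tx":0,"ty":0,"tz":-60,"ax":0,"ay":0,"az":0,"jaw":-1},{"tx":0,"ty":0,"tz":-60,"ax":0,"ay":0,"az":-0.175,"jaw":-1},{"tx":0,"ty":0,"tz":0,"ax":0,"ay":0,"az":-0.175,"jaw":-1}]'
python3 -m jog '[{"tx":0,"ty":0,"tz":0,"ax":0,"ay":0,"az":-0.175,"jaw":-1},{"tx":0,"ty":0,"tz":0,"ax":0,"ay":0,"az":-0.175,"jaw":-1},{"tx":0,"ty":0,"tz":0,"ax":0,"ay":0,"az":-0.175,"jaw":-1},{"tx":0,"ty":0,"tz":0,"ax":0,"ay":0,"az":-0.175,"jaw":-1},{"tx":0,"ty":0,"tz":0,"ax":0,"ay":0,"az":-0.175,"jaw":-1}]'
python3 -m jog '[{"tx":0,"ty":0,"tz":0,"ax":0,"ay":0,"az":-0.175,"jaw":-1},{"tx":0,"ty":0,"tz":0,"ax":0,"ay":0,"az":-0.175,"jaw":-1},{"tx":0,"ty":0,"tz":0,"ax":0,"ay":0,"az":-0.175,"jaw":-1},{"tx":0,"ty":0,"tz":0,"ax":0,"ay":0,"az":-0.175,"jaw":-1},{"tx":0,"ty":0,"tz":0,"ax":0,"ay":0,"az":-0.175,"jaw":-1}]'
python3 -m jog '[{"tx":0,"ty":0,"tz":0,"ax":0,"ay":0,"az":-0.175,"jaw":-1},{"tx":0,"ty":0,"tz":0,"ax":0,"ay":0,"az":-0.175,"jaw":-1},{"tx":0,"ty":0,"tz":0,"ax":0,"ay":0,"az":-0.175,"jaw":-1},{"tx":0,"ty":0,"tz":0,"ax":0,"ay":0,"az":-0.175,"jaw":-1},{"tx":0,"ty":0,"tz":0,"ax":0,"ay":0,"az":0,"jaw":-1}]'
python3 w.py w6 glide1_mid:4; for c in scene side; do python3 rim.py $c 617,9,77,84 584,-209,77,84; done
```

```text
time_s: 29.4
eef_pos: [583.2, -208.4, 43.8]
ee_rot: [0.0, 0.816, -0.578, -0.0]
force: [-0.9, -0.0, -0.3]
grip_width: 0.997
grip_force: 0.0
time_s: 30.02
eef_pos: [584.6, -209.1, 239.4]
ee_rot: [0.0, 0.905, -0.425, 0.005]
force: [0.3, -0.4, -0.4]
grip_width: 1.003
grip_force: 0.0
time_s: 30.65
eef_pos: [583.2, -208.4, 233.8]
ee_rot: [-0.0, 1.0, -0.001, -0.0]
force: [-1.0, -0.3, -0.3]
grip_width: 0.999
grip_force: 0.0
time_s: 31.28
eef_pos: [583.2, -208.4, 233.8]
ee_rot: [-0.0, 0.906, 0.423, -0.0]
force: [-0.0, -0.5, -0.4]
grip_width: 1.002
grip_force: 0.0
time_s: 31.9
eef_pos: [583.2, -208.4, 233.8]
ee_rot: [-0.0, 0.709, 0.705, -0.0]
force: [0.2, 0.7, 0.1]
grip_width: 0.997
grip_force: 0.0
w6 t 31.9 tcp [ 583.2 -208.4  233.8] q [-0.   0.7  0.7 -0. ] j [-0.5  0.5  1.2 -0.   1.4 -0.5] F [0.2 0.7 0.1] cam [ 583.  -138.6  376.3] look [0.  0.3 1. ]
glide1_mid 0.81 [188.2  42.3] [461.9 -60.    4. ] [463.4 -61.    8.5]
tcp [ 583.2 -208.4  233.9] t 32.0 F [-0.6  0.1  0.8]
617,9,77,84 [618.5  14.3  22.1  80.2 619.2  13.1  98. ]
584,-209,77,84 [ 585.1 -205.    22.3   79.3  584.5 -204.    81. ]
tcp [ 583.2 -208.4  233.9] t 32.05 F [-0.   0.3 -0.1]
617,9,77,84 None
584,-209,77,84 [ 582.7 -209.6   21.3   79.6  583.6 -211.    86. ]
```

Both feet are seated, with rims near z=80. Now the glides.

```bash
python3 -m jog '[{"tx":40,"ty":-42,"tz":20,"ax":0,"ay":0,"az":0,"jaw":-1},{"tx":38,"ty":-41,"tz":20,"ax":0,"ay":0,"az":0,"jaw":-1},{"tx":0,"ty":0,"tz":0,"ax":0,"ay":0,"az":0,"jaw":-1},{"tx":0,"ty":0,"tz":0,"ax":0,"ay":0,"az":0,"jaw":-1}]' 30
cat > glides.py <<'E'
from rim import *
s=sense(); c=capture("wrist"); T=T_world_cam(c,s); save(c,sys.argv[1]); W=cloud(c,T)
print("tcp",np.array(s["eef_pos"]),"q",np.round(s["ee_rot"],3))
g=c["color"].max(2); m=((g<45)&(W[...,2]>3)&(W[...,2]<14)).astype(np.uint8)
n,l,st,ce=cv2.connectedComponentsWithStats(m)
for i in range(1,n):
    if st[i][4]>200: print(ce[i].round(1),st[i][2:],at_z(c,T,ce[i],7.5),np.nanmedian(W[l==i][:,2]))
for r in place_of("glide1_mid","wrist"): print("nn",round(r["conf"],2),np.round(r["centre"],1),at_z(c,T,r["centre"],4))
E
python3 glides.py w7
```

```text
time_s: 32.6
eef_pos: [501.4, -130.6, 194.9]
ee_rot: [0.001, 0.709, 0.705, 0.0]
force: [-0.2, -0.2, 0.2]
grip_width: 1.001
grip_force: 0.0
tcp [ 501.4 -130.6  194.9] q [0.  0.7 0.7 0. ]
[277.7 128.1] [ 35  35 339] [463.1 -57.5   7.5] 7.825478546497834
[290.  298.4] [ 31  29 682] [ 468.6 -214.7    7.5] 7.738627327388173
nn 0.66 [277.3 130. ] [462.2 -59.    4. ]
```

View pics/w7.png

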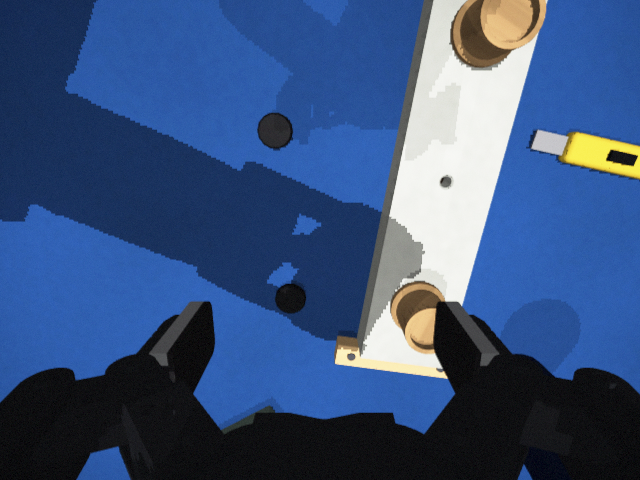

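Two glides are in view, at (275,130) and (290,298), and both feet stand in the runner. I'll take the lower one first.

```bash
python3 -m jog '[{"tx":-42,"ty":-16.4,"tz":20,"ax":0,"ay":0,"az":0,"jaw":-1},{"tx":-42,"ty":-16.4,"tz":40,"ax":0,"ay":0,"az":0,"jaw":-1},{"tx":0,"ty":0,"tz":50,"ax":0,"ay":0,"az":0,"jaw":-0.3},{"tx":0,"ty":0,"tz":0,"ax":0,"ay":0,"az":0,"jaw":-0.3},{"tx":0,"ty":0,"tz":0,"ax":0,"ay":0,"az":0,"jaw":-0.3}]' 30
python3 glides.py w8; python3 rim.py wrist 468.6,-214.7,5,12
```

```text
time_s: 33.33
eef_pos: [468.7, -214.6, 85.8]
ee_rot: [0.001, 0.708, 0.706, 0.0]
force: [-0.3, -0.5, 0.7]
grip_width: 0.649
grip_force: 0.0
tcp [ 468.7 -214.6   85.8] q [0.  0.7 0.7 0. ]
[323.3 250. ] [  48   45 1671] [ 468.3 -215.2    7.5] 7.818721905403066
[621.  373.2] [ 34  67 841] [ 673.1 -305.6    7.5] 8.271217731742325
tcp [ 468.7 -214.4   86. ] t 33.425 F [ 0.  -0.4  0.8]
468.6,-214.7,5,12 [ 468.3 -216.5   15.1    7.8  468.2 -215.7 1677. ]
```

View pics/w8.png

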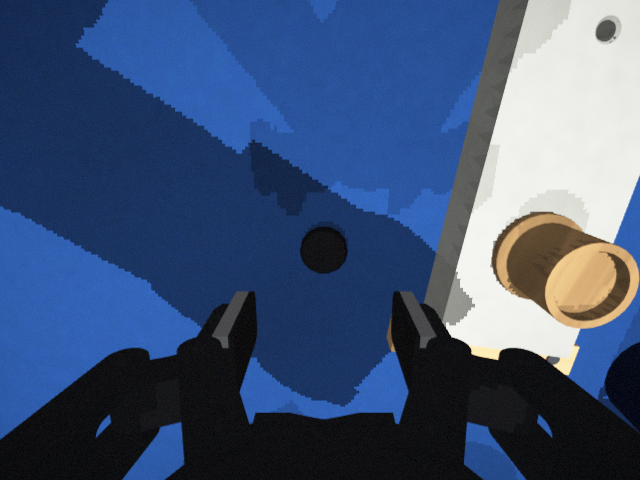

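The glide is centred between the fingers at (323,250). I'll lower to its upper half and grip.

```bash
python3 -m jog '[{"tx":-1.3,"ty":-0.3,"tz":40,"ax":0,"ay":0,"az":0,"jaw":-0.3},{"tx":0,"ty":0,"tz":35,"ax":0,"ay":0,"az":0,"jaw":-0.3},{"tx":0,"ty":0,"tz":8,"ax":0,"ay":0,"az":0,"jaw":-0.3},{"tx":0,"ty":0,"tz":0,"ax":0,"ay":0,"az":0,"jaw":-0.3},{"tx":0,"ty":0,"tz":0,"ax":0,"ay":0,"az":0,"jaw":-0.3}]' 30
python3 -m jog '[{"tx":0,"ty":0,"tz":0,"ax":0,"ay":0,"az":0,"jaw":1},{"tx":0,"ty":0,"tz":0,"ax":0,"ay":0,"az":0,"jaw":1},{"tx":0,"ty":0,"tz":0,"ax":0,"ay":0,"az":0,"jaw":1},{"tx":0,"ty":0,"tz":0,"ax":0,"ay":0,"az":0,"jaw":1}]' 30
```

```text
time_s: 34.1
eef_pos: [467.9, -215.7, 2.4]
ee_rot: [0.001, 0.708, 0.706, 0.0]
force: [0.3, -0.7, 0.6]
grip_width: 0.65
grip_force: 0.0
time_s: 34.6
eef_pos: [467.5, -215.5, 1.9]
ee_rot: [0.001, 0.708, 0.706, 0.0]
force: [-2.1, 1.3, 7.6]
grip_width: 0.325
grip_force: 29.1
```

```bash
python3 -m jog '[{"tx":0,"ty":0,"tz":-30,"ax":0,"ay":0,"az":0,"jaw":1},{"tx":-20,"ty":20,"tz":-50,"ax":0,"ay":0,"az":0,"jaw":1},{"tx":-20,"ty":20,"tz":-50,"ax":0,"ay":0,"az":0,"jaw":1},{"tx":0,"ty":0,"tz":0,"ax":0,"ay":0,"az":0,"jaw":1},{"tx":0,"ty":0,"tz":0,"ax":0,"ay":0,"az":0,"jaw":1}]'
python3 rim.py wrist 584,-209,77,84 584,-209,69,75; python3 w.py w9
```

```text
time_s: 35.22
eef_pos: [506.4, -254.9, 130.2]
ee_rot: [-0.001, 0.709, 0.706, -0.0]
force: [0.2, -0.5, -0.1]
grip_width: 0.325
grip_force: 29.7
tcp [ 506.4 -254.9  130.2] t 35.225 F [ 0.2 -0.5 -0.1]
584,-209,77,84 [ 582.9 -208.9   20.4   80.7  583.1 -208.6 2058. ]
584,-209,69,75 [ 580.4 -208.4   19.3   72.9  583.4 -209.  2927. ]
w9 t 35.275 tcp [ 506.1 -254.6  129.7] q [-0.   0.7  0.7 -0. ] j [-0.7  0.5  1.5 -0.   1.1 -0.7] F [ 0.1 -0.3  0.3] cam [ 506.1 -185.1  272.3] look [0.  0.3 1. ]
```

View pics/w9.png

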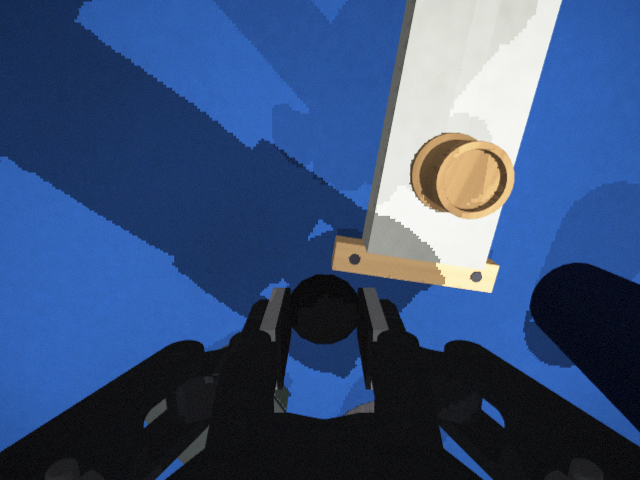

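```bash
cat > hg.py <<'E'
from rim import *
s=sense(); c=capture("wrist"); T=T_world_cam(c,s); W=cloud(c,T); t=np.array(s["eef_pos"])
m=(abs(W[...,0]-t[0])<13)&(abs(W[...,1]-t[1])<22)&(abs(W[...,2]-t[2]-6)<3); p=W[m]
print("t",s["time_s"],"tcp",t,"F",np.array(s["force"]),"glide y-range",np.percentile(p[:,1],[0.5,99.5]),"z",np.percentile(p[:,2],[5,50,95]),len(p))
q=p[abs(p[:,0]-t[0])<5]; print("mid-strip y",q[:,1].min(),q[:,1].max(), "centre off", (q[:,1].min()+q[:,1].max())/2-t[1])
E
python3 hg.py
```

```text
t 35.325 tcp [ 506.1 -254.6  129.6] F [-0.3 -0.4  0.1] glide y-range [-269.  -240.9] z [134.1 135.4 136.4] 3613
mid-strip y -270.6511714760468 -240.30523237016345 centre off -0.861054021693036
```

```bash
python3 -m jog '[{"tx":23.3,"ty":38.4,"tz":0,"ax":0,"ay":0,"az":0,"jaw":1},{"tx":23.3,"ty":38.4,"tz":0,"ax":0,"ay":0,"az":0,"jaw":1},{"tx":0,"ty":0,"tz":35,"ax":0,"ay":0,"az":0,"jaw":1},{"tx":0,"ty":0,"tz":0,"ax":0,"ay":0,"az":0,"jaw":1},{"tx":0,"ty":0,"tz":0,"ax":0,"ay":0,"az":0,"jaw":1}]'
python3 hg.py; python3 rim.py wrist 583,-209,77,83
```

```text
time_s: 36.0
eef_pos: [583.8, -209.4, 96.7]
ee_rot: [0.0, 0.709, 0.706, 0.0]
force: [1.6, -0.6, 0.4]
grip_width: 0.323
grip_force: 29.7
t 36.0 tcp [ 583.8 -209.4   96.7] F [ 1.6 -0.6  0.4] glide y-range [-223.7 -195.7] z [101.2 102.5 103.4] 3613
mid-strip y -225.2018288378817 -195.23001824888178 centre off -0.7770127027483795
tcp [ 584.1 -209.7   97.2] t 36.05 F [ 1.  -0.2  0.4]
583,-209,77,83 [ 583.  -207.9   19.7   80.6  583.2 -196.8 1170. ]
```

```bash
python3 -m jog '[{"tx":1.5,"ty":-1.1,"tz":8,"ax":0,"ay":0,"az":0,"jaw":1},{"tx":0,"ty":0,"tz":4,"ax":0,"ay":0,"az":0,"jaw":1},{"tx":0,"ty":0,"tz":0,"ax":0,"ay":0,"az":0,"jaw":1}]'
python3 -m jog '[{"tx":0,"ty":0,"tz":2,"ax":0,"ay":0,"az":0,"jaw":1},{"tx":0,"ty":0,"tz":2,"ax":0,"ay":0,"az":0,"jaw":1},{"tx":0,"ty":0,"tz":0,"ax":0,"ay":0,"az":0,"jaw":1}]'
```

```text
time_s: 36.48
eef_pos: [582.6, -207.5, 83.5]
ee_rot: [-0.0, 0.709, 0.706, -0.0]
force: [-0.3, 0.1, -0.5]
grip_width: 0.326
grip_force: 29.7
time_s: 36.85
eef_pos: [583.1, -207.8, 80.5]
ee_rot: [0.0, 0.709, 0.706, 0.0]
force: [-0.5, 0.6, 3.0]
grip_width: 0.319
grip_force: 31.8
```

```bash
python3 -m jog '[{"tx":0,"ty":0,"tz":1,"ax":0,"ay":0,"az":0,"jaw":1},{"tx":0,"ty":0,"tz":0,"ax":0,"ay":0,"az":0,"jaw":1}]';python3 hg.py
```

```text
time_s: 37.1
eef_pos: [583.2, -207.9, 80.2]
ee_rot: [0.001, 0.708, 0.706, 0.0]
force: [-2.5, -0.6, 9.2]
grip_width: 0.323
grip_force: 34.5
t 37.1 tcp [ 583.2 -207.9   80.2] F [-2.5 -0.6  9.2] glide y-range [-222.2 -194.1] z [84.7 86.  87. ] 3611
mid-strip y -223.64306950744063 -193.75716695377963 centre off -0.7567277013494618
```

```bash
python3 -m jog '[{"tx":0,"ty":0,"tz":-1.2,"ax":0,"ay":0,"az":0,"jaw":1},{"tx":0,"ty":0,"tz":0,"ax":0,"ay":0,"az":0,"jaw":-0.2},{"tx":0,"ty":0,"tz":0,"ax":0,"ay":0,"az":0,"jaw":-0.2},{"tx":0,"ty":0,"tz":0,"ax":0,"ay":0,"az":0,"jaw":-0.2},{"tx":0,"ty":0,"tz":-30,"ax":0,"ay":0,"az":0,"jaw":-0.2}]'
python3 -m jog '[{"tx":0,"ty":0,"tz":-20,"ax":0,"ay":0,"az":0,"jaw":1},{"tx":0,"ty":0,"tz":0,"ax":0,"ay":0,"az":0,"jaw":1},{"tx":0,"ty":0,"tz":0,"ax":0,"ay":0,"az":0,"jaw":1},{"tx":0,"ty":0,"tz":0,"ax":0,"ay":0,"az":0,"jaw":1},{"tx":0,"ty":0,"tz":0,"ax":0,"ay":0,"az":0,"jaw":1}]'
python3 w.py w10; python3 - <<'E'
from rim import *
s=sense(); c=capture("wrist"); W=cloud(c,T_world_cam(c,s)); d=c["color"].max(2)<60
m=(np.hypot(W[...,0]-583,W[...,1]+209)<24)&(W[...,2]>70)&(W[...,2]<95)
k=m&d; p=W[k]; print("dark",len(p),p.mean(0),np.percentile(p[:,2],[5,50,95])); p=W[m&~d]; print("wood",np.percentile(p[:,2],[5,50,95]))
E
```

```text
time_s: 37.78
eef_pos: [581.7, -207.0, 108.3]
ee_rot: [-0.002, 0.709, 0.706, -0.001]
force: [0.5, 0.5, 0.2]
grip_width: 0.6
grip_force: 0.0
time_s: 38.4
eef_pos: [582.6, -207.5, 129.5]
ee_rot: [-0.0, 0.709, 0.706, -0.0]
force: [0.4, 0.0, 0.5]
grip_width: -0.004
grip_force: 0.0
w10 t 38.4 tcp [ 582.6 -207.5  129.5] q [-0.   0.7  0.7 -0. ] j [-0.5  0.6  1.3 -0.   1.2 -0.5] F [0.4 0.  0.5] cam [ 582.4 -137.8  272. ] look [0.  0.3 1. ]
dark 2193 [ 582.7 -205.1   80.5] [78.9 80.6 81.7]
wood [72.8 80.2 81.5]
```

View pics/w10.png

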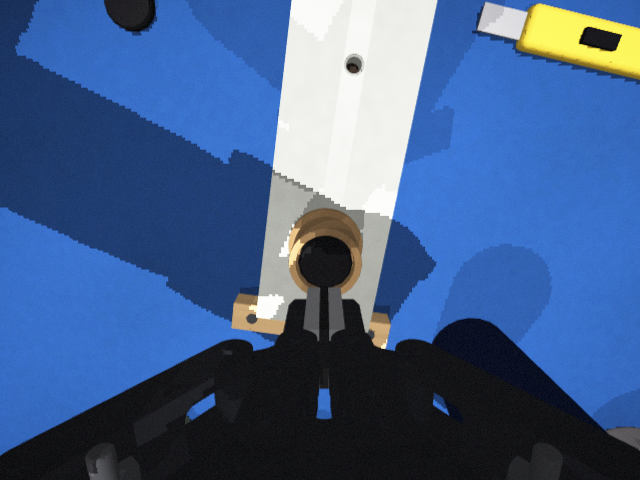

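The glide has dropped into the recess, black inside the wooden ring at (325,261), and its top is level with the rim. I'll press it with the shut fingertips.

```bash
python3 -m jog '[{"tx":-1,"ty":0.3,"tz":40,"ax":0,"ay":0,"az":0,"jaw":1},{"tx":0,"ty":0,"tz":6,"ax":0,"ay":0,"az":0,"jaw":1},{"tx":0,"ty":0,"tz":0,"ax":0,"ay":0,"az":0,"jaw":1},{"tx":0,"ty":0,"tz":3,"ax":0,"ay":0,"az":0,"jaw":1},{"tx":0,"ty":0,"tz":2.5,"ax":0,"ay":0,"az":0,"jaw":1}]'
python3 -m jog '[{"tx":0,"ty":0,"tz":0.5,"ax":0,"ay":0,"az":0,"jaw":1},{"tx":0,"ty":0,"tz":0,"ax":0,"ay":0,"az":0,"jaw":1}]'
```

```text
time_s: 39.12
eef_pos: [584.2, -209.5, 80.5]
ee_rot: [0.002, 0.708, 0.706, 0.0]
force: [-1.0, -2.3, 13.2]
grip_width: 0.001
grip_force: 6.7
time_s: 39.38
eef_pos: [584.3, -209.6, 80.5]
ee_rot: [0.003, 0.709, 0.706, 0.0]
force: [-0.6, -1.2, 9.6]
grip_width: -0.004
grip_force: 4.7
```

```bash
python3 -m jog '[{"tx":0,"ty":0,"tz":-40,"ax":0,"ay":0,"az":0,"jaw":1},{"tx":0,"ty":0,"tz":-40,"ax":0,"ay":0,"az":0,"jaw":-0.3},{"tx":50,"ty":-40,"tz":0,"ax":0,"ay":0,"az":0,"jaw":-0.3},{"tx":50,"ty":-40,"tz":20,"ax":0,"ay":0,"az":0,"jaw":-0.3},{"tx":50,"ty":-41,"tz":40,"ax":0,"ay":0,"az":0,"jaw":-0.3}]' 30
python3 -m jog '[{"tx":0,"ty":0,"tz":0,"ax":0,"ay":0,"az":0,"jaw":-0.3},{"tx":0,"ty":0,"tz":0,"ax":0,"ay":0,"az":0,"jaw":-0.3}]'
python3 glides.py w11; python3 rim.py wrist 462,-59,5,12 583,-209,70,90
```

```text
time_s: 40.0
eef_pos: [473.0, -70.5, 107.4]
ee_rot: [0.002, 0.709, 0.706, 0.001]
force: [1.2, -0.2, -1.7]
grip_width: 0.65
grip_force: 0.0
time_s: 40.25
eef_pos: [474.8, -72.3, 107.7]
ee_rot: [0.001, 0.708, 0.706, 0.0]
force: [-0.4, -0.8, 0.3]
grip_width: 0.648
grip_force: 0.0
tcp [474.8 -72.3 107.7] q [0.  0.7 0.7 0. ]
[301.5 219.8] [  44   43 1474] [460.  -58.6   7.5] 7.791063254097352
nn 0.66 [300.5 218.4] [459.2 -58.5   4. ]
tcp [475.1 -72.8 107.6] t 40.35 F [-0.1  0.5  0.1]
462,-59,5,12 [ 459.8  -59.7   15.     7.8  460.   -59.1 1492. ]
583,-209,70,90 [ 577.1 -198.6   14.1   79.   575.  -192.3 1059. ]
```

```bash
python3 -m jog '[{"tx":12.8,"ty":-15.1,"tz":45,"ax":0,"ay":0,"az":0,"jaw":-0.3},{"tx":0,"ty":0,"tz":45,"ax":0,"ay":0,"az":0,"jaw":-0.3},{"tx":0,"ty":0,"tz":15.3,"ax":0,"ay":0,"az":0,"jaw":-0.3},{"tx":0,"ty":0,"tz":0,"ax":0,"ay":0,"az":0,"jaw":-0.3},{"tx":0,"ty":0,"tz":0,"ax":0,"ay":0,"az":0,"jaw":-0.3}]' 30
python3 -m jog '[{"tx":0,"ty":0,"tz":0,"ax":0,"ay":0,"az":0,"jaw":1},{"tx":0,"ty":0,"tz":0,"ax":0,"ay":0,"az":0,"jaw":1},{"tx":0,"ty":0,"tz":0,"ax":0,"ay":0,"az":0,"jaw":1},{"tx":0,"ty":0,"tz":0,"ax":0,"ay":0,"az":0,"jaw":1}]' 30
```

```text
time_s: 41.02
eef_pos: [459.8, -59.4, 2.7]
ee_rot: [0.001, 0.709, 0.706, 0.001]
force: [-0.5, 0.2, 1.0]
grip_width: 0.654
grip_force: 0.0
time_s: 41.52
eef_pos: [459.2, -59.0, 2.4]
ee_rot: [0.001, 0.708, 0.706, 0.0]
force: [-2.6, 0.7, 8.3]
grip_width: 0.321
grip_force: 28.9
```

```bash
python3 -m jog '[{"tx":0,"ty":0,"tz":-30,"ax":0,"ay":0,"az":0,"jaw":1},{"tx":0,"ty":0,"tz":-50,"ax":0,"ay":0,"az":0,"jaw":1},{"tx":0,"ty":35,"tz":-50,"ax":0,"ay":0,"az":0,"jaw":1},{"tx":0,"ty":40,"tz":0,"ax":0,"ay":0,"az":0,"jaw":1},{"tx":0,"ty":0,"tz":0,"ax":0,"ay":0,"az":0,"jaw":1}]'
python3 -m jog '[{"tx":0,"ty":0,"tz":0,"ax":0,"ay":0,"az":0,"jaw":1},{"tx":0,"ty":0,"tz":0,"ax":0,"ay":0,"az":0,"jaw":1}]'
python3 hg.py; python3 rim.py wrist 617,8.5,77,84
```

```text
time_s: 42.15
eef_pos: [535.2, -59.1, 131.9]
ee_rot: [0.001, 0.708, 0.706, 0.0]
force: [-1.1, -0.0, -0.8]
grip_width: 0.323
grip_force: 29.7
time_s: 42.4
eef_pos: [532.9, -59.0, 131.3]
ee_rot: [-0.0, 0.709, 0.706, -0.0]
force: [-1.2, -0.3, -0.4]
grip_width: 0.322
grip_force: 29.7
t 42.4 tcp [532.9 -59.  131.3] F [-1.2 -0.3 -0.4] glide y-range [-73.1 -45.1] z [135.3 136.5 137.4] 3552
mid-strip y -74.10438566147785 -44.40709810408958 centre off -0.24362350471268712
tcp [533.  -59.1 131.3] t 42.45 F [-0.3 -0.8 -0.5]
617,8.5,77,84 [ 617.1    8.2   20.4   80.7  617.2    8.8 2260. ]
```

```bash
python3 -m jog '[{"tx":33.8,"ty":42,"tz":0,"ax":0,"ay":0,"az":0,"jaw":1},{"tx":33.9,"ty":42.1,"tz":0,"ax":0,"ay":0,"az":0,"jaw":1},{"tx":0,"ty":0,"tz":35,"ax":0,"ay":0,"az":0,"jaw":1},{"tx":0,"ty":0,"tz":0,"ax":0,"ay":0,"az":0,"jaw":1},{"tx":0,"ty":0,"tz":0,"ax":0,"ay":0,"az":0,"jaw":1}]'
python3 -m jog '[{"tx":0,"ty":0,"tz":0,"ax":0,"ay":0,"az":0,"jaw":1}]'
```

```text
time_s: 43.12
eef_pos: [618.1, 7.8, 97.6]
ee_rot: [0.0, 0.709, 0.705, 0.0]
force: [0.1, -0.8, -0.1]
grip_width: 0.314
grip_force: 29.8
time_s: 43.25
eef_pos: [618.4, 7.7, 97.9]
ee_rot: [0.001, 0.709, 0.705, 0.001]
force: [-0.6, -0.3, 0.1]
grip_width: 0.322
grip_force: 29.8
```

```bash
python3 -m jog '[{"tx":1.0,"ty":-1.3,"tz":9,"ax":0,"ay":0,"az":0,"jaw":1},{"tx":0,"ty":0,"tz":4,"ax":0,"ay":0,"az":0,"jaw":1},{"tx":0,"ty":0,"tz":2,"ax":0,"ay":0,"az":0,"jaw":1},{"tx":0,"ty":0,"tz":2.3,"ax":0,"ay":0,"az":0,"jaw":1},{"tx":0,"ty":0,"tz":0,"ax":0,"ay":0,"az":0,"jaw":1}]'; python3 hg.py
```

```text
time_s: 43.88
eef_pos: [617.5, 9.1, 80.3]
ee_rot: [0.001, 0.708, 0.706, 0.001]
force: [-1.5, -0.1, 7.4]
grip_width: 0.32
grip_force: 33.4
t 43.875 tcp [617.5   9.1  80.3] F [-1.5 -0.1  7.4] glide y-range [-5.2 22.9] z [84.3 85.5 86.5] 3551
mid-strip y -6.135784721203635 23.608043301947426 centre off -0.34239621532833375
```

Same signature as before: the glide is in the recess and the tips are on the rim. I'll release, check and press.

```bash
python3 -m jog '[{"tx":0,"ty":0,"tz":-1.2,"ax":0,"ay":0,"az":0,"jaw":1},{"tx":0,"ty":0,"tz":0,"ax":0,"ay":0,"az":0,"jaw":-0.2},{"tx":0,"ty":0,"tz":0,"ax":0,"ay":0,"az":0,"jaw":-0.2},{"tx":0,"ty":0,"tz":0,"ax":0,"ay":0,"az":0,"jaw":-0.2},{"tx":0,"ty":0,"tz":-30,"ax":0,"ay":0,"az":0,"jaw":-0.2}]'
python3 -m jog '[{"tx":0,"ty":0,"tz":-20,"ax":0,"ay":0,"az":0,"jaw":1},{"tx":0,"ty":0,"tz":0,"ax":0,"ay":0,"az":0,"jaw":1},{"tx":0,"ty":0,"tz":0,"ax":0,"ay":0,"az":0,"jaw":1},{"tx":0,"ty":0,"tz":0,"ax":0,"ay":0,"az":0,"jaw":1},{"tx":0,"ty":0,"tz":0,"ax":0,"ay":0,"az":0,"jaw":1}]'
cat > flush.py <<'E'
from rim import *
s=sense(); c=capture("wrist"); W=cloud(c,T_world_cam(c,s)); d=c["color"].max(2)<60; save(c,sys.argv[1]); print(np.array(s["eef_pos"]))
for a in sys.argv[2:]:
    x,y=map(float,a.split(",")); m=(np.hypot(W[...,0]-x,W[...,1]-y)<24)&(W[...,2]>70)&(W[...,2]<95)
    p=W[m&d]; print("dark",len(p),p.mean(0),np.percentile(p[:,2],[2,50,98])); p=W[m&~d]; print("wood",np.percentile(p[:,2],[5,50,95]))
E
python3 flush.py w12 617,8.5
```

```text
time_s: 44.55
eef_pos: [615.4, 9.5, 108.4]
ee_rot: [-0.002, 0.709, 0.706, -0.001]
force: [-0.1, -0.2, -0.5]
grip_width: 0.604
grip_force: 0.0
time_s: 45.18
eef_pos: [616.5, 9.3, 129.6]
ee_rot: [-0.0, 0.709, 0.706, -0.0]
force: [-0.4, 0.7, -0.1]
grip_width: 0.0
grip_force: 0.0
[616.5   9.3 129.6]
dark 2195 [614.4  10.8  80.4] [77.1 80.6 82. ]
wood [72.6 80.2 81.8]
```

```bash
python3 -m jog '[{"tx":-1,"ty":0.3,"tz":40,"ax":0,"ay":0,"az":0,"jaw":1},{"tx":0,"ty":0,"tz":6,"ax":0,"ay":0,"az":0,"jaw":1},{"tx":0,"ty":0,"tz":0,"ax":0,"ay":0,"az":0,"jaw":1},{"tx":0,"ty":0,"tz":3,"ax":0,"ay":0,"az":0,"jaw":1},{"tx":0,"ty":0,"tz":2.5,"ax":0,"ay":0,"az":0,"jaw":1}]'
python3 -m jog '[{"tx":0,"ty":0,"tz":0.5,"ax":0,"ay":0,"az":0,"jaw":1},{"tx":0,"ty":0,"tz":0,"ax":0,"ay":0,"az":0,"jaw":1}]'
python3 -m jog '[{"tx":0,"ty":0,"tz":-40,"ax":0,"ay":0,"az":0,"jaw":1},{"tx":0,"ty":0,"tz":-50,"ax":0,"ay":0,"az":0,"jaw":1},{"tx":-50,"ty":-35,"tz":-50,"ax":0,"ay":0,"az":0,"jaw":-1},{"tx":-50,"ty":-35,"tz":-30,"ax":0,"ay":0,"az":0,"jaw":-1},{"tx":-50,"ty":0,"tz":0,"ax":0,"ay":0,"az":0,"jaw":-1}]'
python3 -m jog '[{"tx":-50,"ty":0,"tz":0,"ax":0,"ay":0,"az":0,"jaw":-1},{"tx":0,"ty":0,"tz":0,"ax":0,"ay":0,"az":0,"jaw":-1},{"tx":0,"ty":0,"tz":0,"ax":0,"ay":0,"az":0,"jaw":-1}]'
python3 flush.py w13 617,8.5 583,-209
```

```text
time_s: 45.85
eef_pos: [618.3, 7.9, 80.5]
ee_rot: [0.002, 0.708, 0.706, 0.001]
force: [0.6, -0.3, 12.6]
grip_width: -0.003
grip_force: 6.2
time_s: 46.1
eef_pos: [618.5, 7.9, 80.5]
ee_rot: [0.002, 0.709, 0.706, 0.001]
force: [0.2, -1.1, 8.5]
grip_width: -0.002
grip_force: 4.4
time_s: 46.72
eef_pos: [556.0, -128.2, 239.0]
ee_rot: [0.003, 0.708, 0.706, 0.001]
force: [0.7, 0.3, 0.2]
grip_width: 0.635
grip_force: 0.0
time_s: 47.1
eef_pos: [556.3, -176.6, 235.7]
ee_rot: [0.0, 0.709, 0.706, 0.0]
force: [-0.2, 0.3, 0.0]
grip_width: 1.0
grip_force: 0.0
[ 556.3 -176.6  235.7]flush.py:5: RuntimeWarning: Mean of empty slice.
  p=W[m&d]; print("dark",len(p),p.mean(0),np.percentile(p[:,2],[2,50,98])); p=W[m&~d]; print("wood",np.percentile(p[:,2],[5,50,95]))
  ret = um.true_divide(
Traceback (most recent call last):
  File "flush.py", line 5, in <module>
    p=W[m&d]; print("dark",len(p),p.mean(0),np.percentile(p[:,2],[2,50,98])); p=W[m&~d]; print("wood",np.percentile(p[:,2],[5,50,95]))
                                            ~~~~~~~~~~~~~^^^^^^^^^^^^^^^^^^
IndexError: index -1 is out of bounds for axis 0 with size 0
```

View pics/w13.png

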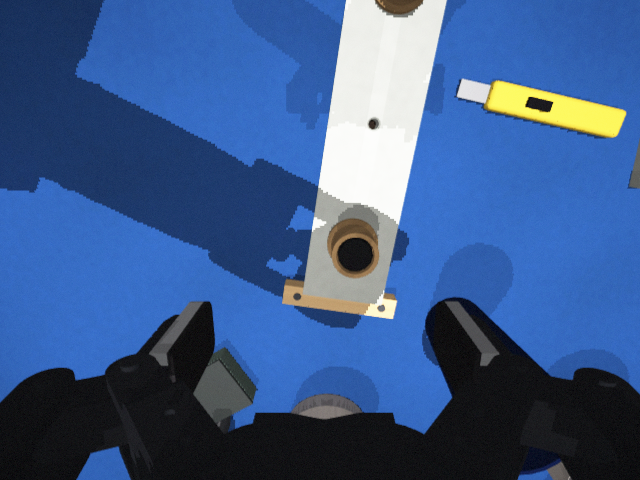

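Pilot 1's foot has its glide seated, at (355,253). The other foot is cut off at the top edge, so I'll check it from nearer.

```bash
python3 -m jog '[{"tx":50,"ty":-10,"tz":0,"ax":0,"ay":0,"az":0,"jaw":-1},{"tx":50,"ty":-20,"tz":0,"ax":0,"ay":0,"az":0,"jaw":-1},{"tx":30,"ty":0,"tz":0,"ax":0,"ay":0,"az":0,"jaw":-1},{"tx":0,"ty":0,"tz":0,"ax":0,"ay":0,"az":0,"jaw":-1},{"tx":0,"ty":0,"tz":0,"ax":0,"ay":0,"az":0,"jaw":-1}]'
python3 flush.py w14 617,8.5 583,-209
```

```text
time_s: 47.78
eef_pos: [527.0, -46.8, 235.5]
ee_rot: [0.0, 0.708, 0.706, -0.0]
force: [-0.5, -0.7, -0.9]
grip_width: 1.001
grip_force: 0.0
[527.  -46.8 235.5]
dark 1116 [614.9   9.5  80.7] [78.6 80.8 82.4]
wood [73.1 80.4 82. ]
dark 660 [ 582.  -205.1   80.5] [78.5 80.6 82. ]
wood [71.8 79.9 81.8]
```

View pics/w14.png

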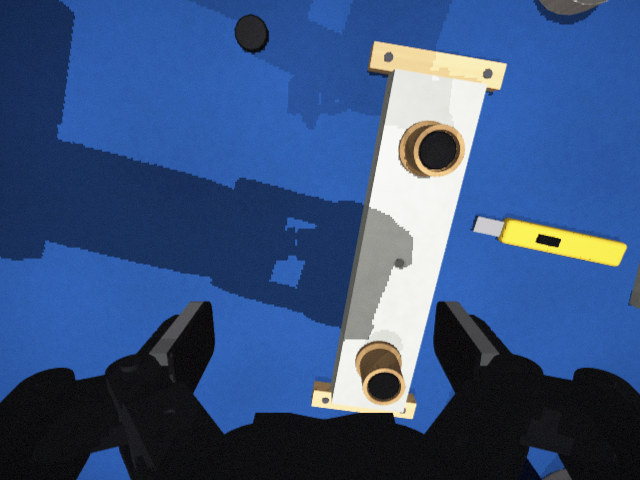

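Both feet, at (432,150) and (382,383), stand square with their glides flush, and the spare glide is untouched at (252,33). I'll hand in.

```bash
python3 -c "from rig import finish_job; print(finish_job())"
```

```text
the job is handed in; nothing more can be done
None
```

Both feet on the board are screwed home in pilot holes 1 and 3, each with a glide pressed flush; the spare glide was left alone and the job is handed in, though the hand-in gave no verdict.

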